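# Weigh a refill canister by hand and seat it in the dock for its weight

### The arm

A 7-joint arm with a two-finger parallel gripper is mounted at the origin on a cart in front of the work surface, level with it; the furniture and walls round the work are solid. World frame = base frame: x ahead of the robot, y to its left, z up, the work surface at z = 0. Lengths are in m, angles in rad, forces in N, time in s.
With the tool pointing down it reaches from about 0.4 to 0.85 m from the base axis. Payload 6.9 kg.
Tool frame: the origin (TCP) lies at the very end of the fingers, on their centre line; the grasp point (between the pads) lies 19 mm behind it; z points along the fingers, y is the line along which they close (so a half turn about z gives the same grasp; the last joint's range is limited). The gripper opens to 85 mm and grips with 20 to 120 N. Pads are 22 mm wide; open, the fingers measure 114 mm over their backs; the gripper's body (76 mm by 85 mm) begins 54 mm behind the grasp point. The pads swing forward as they close: fully open they stand 13 mm farther back than shut.
Start: joints at [1.397, 0.507, -0.238, 1.5, 0.126, 1.149, -0.155], TCP at [0.172, -0.601, 0.231] pointing down, gripper open.
Joint ranges: [-3.08, 3.08], [-0.24, 2.05], [-1.43, 1.35], [0, 2.5], [-1.52, 4.66], [0.17, 1.96], [-2.89, 2.89]. Speed limits (rad/s): [2.39, 2.39, 3.14, 3.14, 3.14, 3.14, 3.14].

### API

Orientations are given as a 3x3 rotation matrix whose columns are the frame's x, y, z axes.
In Python, from rig import read_state, snapshot, camera_model, bot, spot_in gives the robot as it stands.
- The arm moves only by the tool play_rows, never from a script. Its argument "plan" is a list of rows, each a list of 3 entries, a list of its own where there are three numbers: the gripper's target within -1 to 1 (fully open at 1, half-way at 0, shut at -1), then the shift along the tool's x, y, z in units of 40 mm (1.0 is 40 mm), then the turn, a rotation vector about the tool's x, y, z in rad. In form: [[hand, [tx, ty, tz], [rx, ry, rz]], ...]. A call has 1 to 12 rows; each row shifts and turns the commanded pose from where the row before left it, along the tool's axes as they then stand; what a row does not reach is not made up. A row lasts 1/10 s, in which the tool goes at most 50 mm and 8.59 degrees, less where a joint would pass 70% of its speed; a pose out of reach is approached as far as the arm can. A call is refused whole if a number of a shift passes 1 or a number of a turn 0.15, either way. A call with a gripper value outside its range is refused whole. The fingers move at their own pace and stop on an object; "force" is the grip in N (left out, the last holds). Time passes only in rows, so rows that do not move let the fingers close. It gives the time, the measured TCP pose, the force, the opening and the grip force at its end, in the units of the state.
- read_state(): the state, without advancing time (a new reading comes with each control period).
- snapshot(name): name is "scene" or "side" or "wrist"; returns (picture, depth): 420x560x3 uint8, red, green, blue; 420x560 float32, m along the optical axis (not along the pixel's ray), 0 where there is no reading.
- camera_model(name): a dict with "intrinsics" (3x3 intrinsics, pixels), "R" (3x3) and "t" (3): a world point X has camera coordinates R X + t. Camera axes: x right, y down, z forward; pixel columns grow to the right and rows downward; lengths in m; the calibration is good to about 2 mm. A picture is of the moment at which its call begins: read the wrist's pose just before it. camera_model takes no time and is no camera call; for the wrist camera it gives the pose at the moment of the call.
- bot.job_done(): hands the job in; it is judged then, once.
Trained networks look in the newest picture that a camera, given by its name, has taken for a name from the list of things; names that differ only in an ending like _2 or _b are one class to them, and where a whole thing is asked for, a point or a joint stands for the part that bears it (a point fixed in the world has none). Each returns a list of dicts, best first, with "confidence" (0 to 1); they miss things now and then, are a little off and sometimes report something else, mostly with a low value. They report only what shows in the picture. A call takes as long as a camera call.
- spot_in(query, camera): "extent" ([left, top, right, bottom] in pixels, round what is visible of it).
The state is a dict: "clock": time; "joints": joint angles; "qd": joint speeds; "joint_efforts": joint torques, N m; "eef_pos": TCP position; "ee_rot": TCP orientation; "wrist_force": force on the tool from outside, world axes, zero at the start; "ft_torque": the same for the moment, N m; "finger_gap": finger opening in m; "gripper_force": force on a finger pad.
Only numpy, scipy, OpenCV 4.12 (cv2) and the standard library are available. Lean on these libraries where they do the work, as an engineer would, in place of code of your own. Each camera call takes 0.05 s, during which the arm holds its last target. There are 200 camera calls.

### The job

Nobody knows how full the grey refill canister with the orange lid is: lift it just clear of the worktop to feel its weight, then set it upright into the bay of the right dock and let it go: green (one dot) for up to 250 g, yellow (two dots) for 250 to 420 g, red (three dots) for heavier. It must stand on the sprung floor of the bay; never leave it on a spring too weak for it. Each bay's collar floats a little to and fro, so feel for the hole gently, keeping the push on a dock below 25 N, keep the canister upright and leave the bear, bowl and rabbit cup where they are.

Things in the scene. Friction and masses are not known exactly. Their poses are not given: they have to be found in the camera images.
- canister_mid (a point): the canister: an upright closed cylinder 36 mm across and 100 mm tall, grey with a white paper band and an orange screw lid (top 20 mm, same diameter); the foot edge is bevelled about 2 mm. The point is its centre, 50 mm above its underside; z is its long axis. It weighs between 95 and 600 g, which cannot be seen
- green_dock: fixed dock for canisters of up to 250 g: black tray 80 (x) x 64 (y) x 20 mm, one white dot on its front, holding a green square collar block 55x55 mm, top 60 mm above the worktop, with a round bay through its middle. Origin: middle of the tray's underside, on the worktop; z up; turned by up to 0.05 rad. The three docks change places.
- yellow_dock: fixed dock for canisters of 250 to 420 g: black tray 80 (x) x 64 (y) x 20 mm, two white dots on its front, holding a yellow square collar block 55x55 mm, top 60 mm above the worktop, with a round bay through its middle. Origin: middle of the tray's underside, on the worktop; z up; turned by up to 0.05 rad. The three docks change places.
- red_dock: fixed dock for canisters over 420 g: black tray 80 (x) x 64 (y) x 20 mm, three white dots on its front, holding a red square collar block 55x55 mm, top 60 mm above the worktop, with a round bay through its middle. Origin: middle of the tray's underside, on the worktop; z up; turned by up to 0.05 rad. The three docks change places.
- green_dock_rim (a point): nominal centre of the green bay's mouth, level with the collar's flat top, 60 mm above the dock's origin. Bay: 39 mm across, mouth bevelled 1 mm, floor plate 34 mm down. NOT EXACT: the collar floats, so the real bay lies 4 to 8 mm off, forward or back along the dock's x (not y), unmeasured; find it by feel. A sideways push over 6 N shifts the collar.
- green_plate (a joint): how far (m) the sprung floor plate in the green dock's bay is pressed down: 0 empty, stop at 0.013; it sinks about 7 mm under 200 g and 10 mm under 290 g
- yellow_dock_rim (a point): nominal centre of the yellow bay's mouth, level with the collar's flat top, 60 mm above the dock's origin. Bay: 39 mm across, mouth bevelled 1 mm, floor plate 34 mm down. NOT EXACT: the collar floats, so the real bay lies 4 to 8 mm off, forward or back along the dock's x (not y), unmeasured; find it by feel. A sideways push over 6 N shifts the collar.
- yellow_plate (a joint): how far (m) the sprung floor plate in the yellow dock's bay is pressed down: 0 empty, stop at 0.013; it sinks 2 mm under 210 g and 10 mm under 470 g
- red_dock_rim (a point): nominal centre of the red bay's mouth, level with the collar's flat top, 60 mm above the dock's origin. Bay: 39 mm across, mouth bevelled 1 mm, floor plate 34 mm down. NOT EXACT: the collar floats, so the real bay lies 4 to 8 mm off, forward or back along the dock's x (not y), unmeasured; find it by feel. A sideways push over 6 N shifts the collar.
- red_plate (a joint): how far (m) the sprung floor plate in the red dock's bay is pressed down: 0 empty, stop at 0.013; it sinks 2 mm under 370 g and 9 mm under 600 g
- bear: bystander: white bear figure, 70x84x135 mm, behind the docks; origin under its centre
- bowl: bystander: small dark green bowl, 77 mm across, 46 mm tall, behind the docks; origin under its centre
- rabbit_cup: bystander: white cup shaped like a rabbit, 57x96x113 mm, right of the docks; origin under its centre. NOTE the fixed room: a green panel stands on the worktop at x 0.43 to 0.45, its top sloping from z 0.44 at y -0.20 to z 0.09 at y 0.36 (higher to the right); a black post at x 0.36, y -0.06 to 0.04 reaches down to z 0.48, and a rail passes at x 0.37, z about 0.88 at y 0.2

How it is judged:
On the way:
1. the canister is held clear of the worktop by at least 15 mm for 0.5 s (height (world z) of canister_mid above 0.065 m and contact force between the fingers and canister above 0.5 N), for 0.5 s.
At the end, for the whole second after the job is handed in: The canister stands released, at rest and upright (0.12 rad) in a bay, on its floor plate, which it holds where the right weight does: green 1-10 mm down (to 290 g), yellow 2-10 mm (210-470 g), red 2-11 mm (from 370 g); near a limit either neighbour passes (((x of canister_mid in the frame of green_dock between -0.014 and 0.014 m and y of canister_mid in the frame of green_dock between -0.007 and 0.007 m and z of canister_mid in the frame of green_dock below 0.0775 m and value of joint green_plate between 0.001 and 0.01 m) or (x of canister_mid in the frame of yellow_dock between -0.014 and 0.014 m and y of canister_mid in the frame of yellow_dock between -0.007 and 0.007 m and z of canister_mid in the frame of yellow_dock below 0.0775 m and value of joint yellow_plate between 0.002 and 0.01 m) or (x of canister_mid in the frame of red_dock between -0.014 and 0.014 m and y of canister_mid in the frame of red_dock between -0.007 and 0.007 m and z of canister_mid in the frame of red_dock below 0.0775 m and value of joint red_plate between 0.002 and 0.011 m)) and angle between canister_mid's own z axis and vertical below 0.12 rad and contact force between the fingers and canister below 0.05 N and linear speed of canister below 0.01 m/s); the robot touches nothing.
It fails at once if a dock is pushed by the canister with more than 25 N (contact force between canister and green_dock above 25 N or contact force between canister and yellow_dock above 25 N or contact force between canister and red_dock above 25 N).
It fails at once if the canister is let go on a spring too weak for it (plate pressed down to its stop) (contact force between the fingers and canister below 0.05 N and value of joint any of green_plate, yellow_plate above 0.0122 m).
It fails at once if the canister is tipped by more than 0.6 rad (angle between canister_mid's own z axis and vertical above 0.6 rad).
It fails at once if the bear, bowl or rabbit cup is moved by more than 20 mm (distance of any of bear, bowl, rabbit_cup from where it was at the start of the episode above 0.02 m).
It also fails if it takes over 58 s, if anything falls off the work surface, if the arm or the gripper's body presses on something with over 40 N, if the wrist force passes 120 N, or if a joint passes its speed limit or range.

## Working session

There is one attempt and no reset: what is moved stays moved. The work goes in short steps, Python scripts to look and compute and a tool call to move; the robot and the scene stay as the last step left them, time stands still between calls to the robot, and variables do not carry over. Pictures are saved under pics/ and viewed, at most 10 in all, crops included, and the job is handed in when it is done.

Besides the shell and the picture viewer there is one more tool, called after "Call:" as name(argument=value, ...) on one line, values as JSON. play_rows: Moves the arm, as the interface text tells. Its arguments: {"type":"object","properties":{"plan":{"type":"array"},"force":{"type":"number"}},"required":["plan"]}

```bash
mkdir -p pics
cat > h.py <<'E'
import numpy as np, cv2
from rig import read_state, snapshot, camera_model, bot, spot_in
def world(cam,d,m=None):
    m=m or camera_model(cam);K=np.array(m["intrinsics"]);R=np.array(m["R"]);t=np.array(m["t"])
    v,u=np.mgrid[:d.shape[0],:d.shape[1]]
    P=np.stack([(u-K[0,2])/K[0,0]*d,(v-K[1,2])/K[1,1]*d,d],-1)
    W=(P-t)@R
    W[d<=0]=np.nan
    return W
E
python3 - <<'E'
from h import *
s=read_state();print(s)
ims=[]
for c in("scene","side"):
    p,d=snapshot(c);W=world(c,d);np.save(f"{c}.npy",W);cv2.imwrite(f"pics/{c}.png",p[:,:,::-1])
    for n in("canister_mid","green_dock","yellow_dock","red_dock","rabbit_cup"):
        for r in spot_in(n,c)[:1]:
            e=[int(x) for x in r["extent"]];w=W[max(e[1],0):e[3],max(e[0],0):e[2]].reshape(-1,3)
            print(c,n,e,round(r["confidence"],2),np.nanmedian(w,0).round(3),np.nanpercentile(w[:,2],98).round(3))
E
```

```text
{'clock': 0.0, 'joints': array([ 1.39751424,  0.50831976, -0.23748995,  1.50113467,  0.1256992 ,
        1.14889015, -0.15482322]), 'qd': array([-5.61696432e-04,  7.78456036e-04, -2.88913066e-05, -2.20191135e-04,
        7.99941631e-04,  1.19992999e-03, -5.12233058e-05]), 'joint_efforts': array([-5.80485157e-04, -6.20593071e+01, -2.18676880e+00, -2.49656439e+01,
        1.28226390e-02,  1.19320714e-02, -3.76035928e-05]), 'eef_pos': array([ 0.17175997, -0.60041511,  0.23043905]), 'ee_rot': array([[ 9.61401326e-01,  2.75149425e-01, -5.33936534e-04],
       [ 2.75149939e-01, -9.61399855e-01,  1.68222940e-03],
       [-5.04620535e-05, -1.76421018e-03, -9.99998443e-01]]), 'wrist_force': array([ 0.03073714, -0.71419378, -0.86830129]), 'ft_torque': array([0.02650463, 0.00529819, 0.04255586]), 'gripper_force': 0.0, 'finger_gap': 0.08539505373334302}
scene canister_mid [337, 182, 359, 250] 0.89 [0.509 0.234 0.045] 0.101
scene green_dock [261, 193, 310, 246] 0.8 [0.609 0.222 0.054] 0.061
scene yellow_dock [260, 212, 308, 266] 0.57 [0.611 0.285 0.052] 0.061
scene red_dock [243, 236, 305, 291] 0.55 [0.626 0.349 0.03 ] 0.061
scene rabbit_cup [293, 135, 320, 196] 0.79 [0.564 0.03  0.044] 0.103
side canister_mid [335, 215, 358, 264] 0.75 [0.495 0.238 0.096] 0.125
side green_dock [281, 214, 330, 254] 0.73 [0.591 0.201 0.039] 0.06
side yellow_dock [258, 225, 304, 275] 0.57 [0.599 0.278 0.037] 0.06
side red_dock [224, 238, 283, 292] 0.65 [0.61  0.336 0.026] 0.06
side rabbit_cup [263, 191, 297, 221] 0.21 [0.724 0.111 0.033] 0.06
```

Run:
```python
from h import *
a=cv2.imread("pics/scene.png");b=cv2.imread("pics/side.png")
c=np.vstack([cv2.resize(a[90:310,180:440],(700,592))])
cv2.imwrite("pics/v1.png",a)
cv2.imwrite("pics/v2.png",np.hstack([cv2.resize(a[120:310,220:380],(400,475)),cv2.resize(b[170:310,190:370],(400,311)) if 0 else cv2.resize(b[150:340,210:370],(400,475))]))
for n in("scene","side"):
    W=np.load(n+".npy");p=cv2.imread(f"pics/{n}.png").astype(int)
    top=(abs(W[...,2]-.06)<.004)&(W[...,0]>.5)&(W[...,0]<.72)&(W[...,1]>.12)&(W[...,1]<.45)
    B,G,R=p[...,0],p[...,1],p[...,2]
    for k,m in (("g",(G>R*1.3)&(G>B*1.2)),("y",(R>B*1.5)&(G>R*.6)),("r",(R>G*1.8)&(R>B*1.5))):
        w=W[top&m]
        if len(w)<10: print(n,k,len(w));continue
        r=cv2.minAreaRect((w[:,:2]*1000).astype(np.float32));print(n,k,len(w),r,np.percentile(w,[2,98],axis=0).round(3).tolist())
    w=W[(W[...,2]>.085)&(W[...,2]<.106)&(R>150)&(R>B*1.5)&(W[...,0]>.45)&(W[...,0]<.58)]
    print(n,"lid",len(w),w.min(0).round(3),w.max(0).round(3))
    t=w[w[:,2]>.097];print("lidtop",len(t),t.min(0),t.max(0)) if len(t) else 0
```

```text
scene g 240 ((618.0611572265625, 192.4499969482422), (52.72404861450195, 51.61409378051758), 88.59134674072266) [[0.592, 0.168, 0.059], [0.643, 0.217, 0.062]]
scene y 550 ((622.9978637695312, 290.5627746582031), (125.24195861816406, 71.07718658447266), 87.46762084960938) [[0.588, 0.231, 0.056], [0.649, 0.315, 0.062]]
scene r 565 ((632.8743896484375, 326.3791198730469), (57.76261901855469, 53.87717819213867), 87.92262268066406) [[0.607, 0.299, 0.057], [0.659, 0.354, 0.062]]
scene lid 183 [0.489 0.205 0.096] [0.523 0.238 0.102]
lidtop 182 [0.48868468 0.20477573 0.09714401] [0.52259236 0.23798821 0.10221792]
side g 297 ((617.7916870117188, 191.67092895507812), (58.500999450683594, 56.67470932006836), 89.41182708740234) [[0.59, 0.166, 0.056], [0.645, 0.22, 0.061]]
side y 401 ((636.5422973632812, 261.6573181152344), (116.27742004394531, 148.6365966796875), 23.4581241607666) [[0.586, 0.226, 0.056], [0.712, 0.287, 0.062]]
side r 431 ((632.9935913085938, 326.38568115234375), (58.23298263549805, 57.1092643737793), 89.28417205810547) [[0.605, 0.3, 0.056], [0.66, 0.355, 0.061]]
side lid 164 [0.488 0.204 0.096] [0.522 0.238 0.101]
lidtop 160 [0.48845797 0.20398141 0.09709607] [0.52205323 0.23842297 0.10101427]
```

View pics/v1.png

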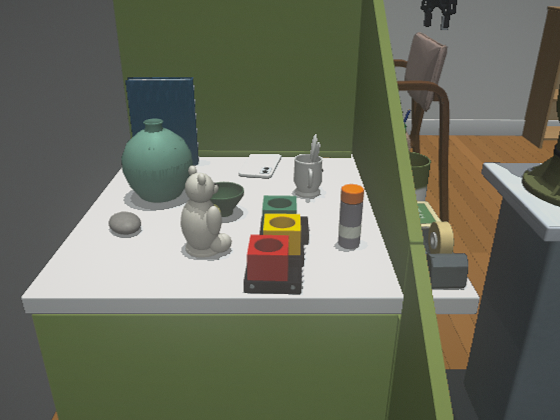

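View pics/v2.png

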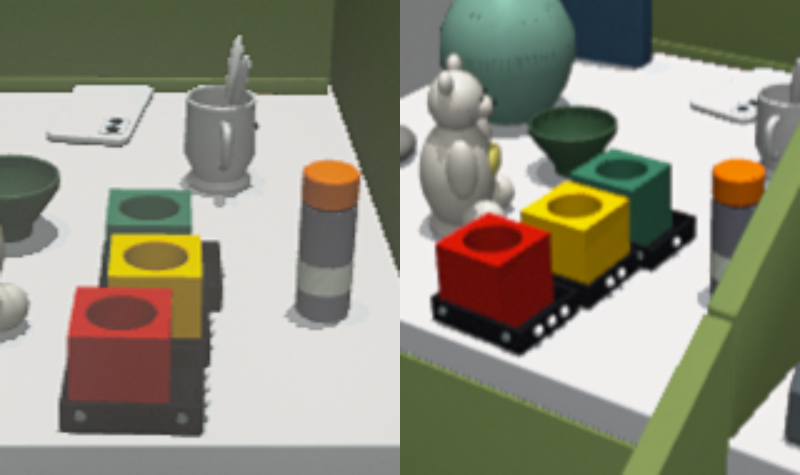

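Run:
```python
from h import *
W=np.vstack([np.load(n+".npy").reshape(-1,3) for n in("scene","side")])
W=W[np.isfinite(W).all(1)]
for x in np.arange(-.2,.56,.08):
    row=[]
    for y in np.arange(-.7,.55,.1):
        w=W[(W[:,0]>=x)&(W[:,0]<x+.08)&(W[:,1]>=y)&(W[:,1]<y+.1)&(W[:,2]>-.3)]
        row.append("%5.2f"%w[:,2].max() if len(w) else "  .  ")
    print("%.2f"%x,*row)
for n in("scene","side"):
    print(n,(-np.array(camera_model(n)["R"]).T@camera_model(n)["t"]).round(2))
    Q=np.load(n+".npy")
    # tray tops
    m=(Q[...,2]>.014)&(Q[...,2]<.024)&(Q[...,0]>.54)&(Q[...,0]<.7)&(Q[...,1]>.15)&(Q[...,1]<.37)
    for a,b in((.16,.225),(.227,.288),(.297,.355)):
        w=Q[m&(Q[...,1]>a)&(Q[...,1]<b)];print(len(w),w.min(0).round(4),w.max(0).round(4)) if len(w) else 0
p,d=snapshot("wrist");cv2.imwrite("pics/w0.png",p[:,:,::-1])
```

```text
-0.20   .     .     .     .     .     .     .     .     .     .     .     .     .  
-0.12   .     .     .     .     .     .     .     .     .     .     .     .     .  
-0.04   .     .     .     .     .    0.00   .     .   -0.29   .     .     .     .  
0.04   .     .     .     .     .    0.00  0.20  0.08  0.00   .     .     .     .  
0.12  0.32  0.32   .     .     .    0.00  0.00  0.00  0.00   .     .     .     .  
0.20  0.32   .     .     .     .     .     .     .     .     .     .     .     .  
0.28  0.00  0.00  0.00  0.00  0.00  0.14  0.10  0.09  0.03  0.03  0.05   .     .  
0.36  0.41  0.41  0.42  0.42  0.42  0.42  0.38  0.32  0.25  0.19  0.13  0.07  0.01
0.44   .     .     .     .    0.42  0.42  0.38  0.32  0.26  0.19  0.13  0.07  0.01
0.52   .     .     .     .     .    0.42  0.11  0.11  0.06  0.10  0.02   .     .  
scene [0.62 0.94 0.41]
130 [0.5699 0.1604 0.0141] [0.6507 0.2243 0.0218]
139 [0.579  0.2297 0.0143] [0.7    0.288  0.0238]
283 [0.5859 0.297  0.014 ] [0.667 0.355 0.024]
side [0.19 0.85 0.43]
189 [0.5684 0.1603 0.0141] [0.594  0.2247 0.024 ]
198 [0.5791 0.2271 0.014 ] [0.6987 0.288  0.0239]
290 [0.5842 0.2971 0.014 ] [0.6666 0.3549 0.0238]
```

View pics/w0.png

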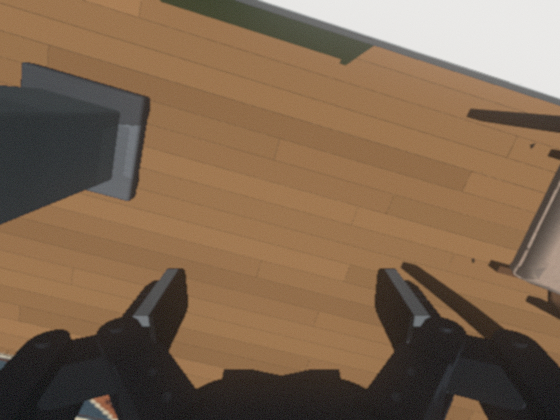

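Call:
play_rows(plan=[[1, [0, -0.9, -0.2], [0, 0, 0]], [1, [0, -0.9, -0.2], [0, 0, 0]], [1, [0, -0.9, -0.2], [0, 0, 0]], [1, [0, -0.9, -0.2], [0, 0, 0]], [1, [0, -0.9, -0.2], [0, 0, 0]], [1, [0, -0.9, -0.2], [0, 0, 0]], [1, [0, -0.9, -0.2], [0, 0, 0]], [1, [0, -0.5, 0], [0, 0, 0]], [1, [0, 0, 0], [0, 0, 0]]])

```text
clock: 1.55
eef_pos: [0.0964, -0.3372, 0.2879]
ee_rot: [[0.961, 0.275, -0.001], [0.275, -0.961, -0.001], [-0.001, 0.001, -1.0]]
wrist_force: [-0.1, -0.6, -0.6]
finger_gap: 0.0856
gripper_force: 0.0
```

```bash
python3 -c "
from h import *
s=read_state()
for k in ('clock','joints','eef_pos','joint_efforts','wrist_force'): print(k,s[k].round(3) if k!='clock' else s[k])"
```

```text
clock 1.55
joints [ 1.48   0.02  -0.264  2.026  0.007  1.095 -0.079]
eef_pos [ 0.096 -0.337  0.288]
joint_efforts [  0.097 -27.476  -0.092 -23.601  -0.135   0.23    0.148]
wrist_force [-0.149 -0.634 -0.643]
```

Call:
play_rows(plan=[[1, [0, -0.5, 0], [0, 0, 0.14]], [1, [0, -0.5, 0], [0, 0, 0.14]], [1, [0.7, -0.5, 0], [0, 0, 0]], [1, [0.7, -0.5, 0], [0, 0, 0]], [1, [0.7, -0.5, 0], [0, 0, 0]], [1, [0.7, -0.5, 0], [0, 0, 0]], [1, [0.4, -0.75, 0], [0, 0, 0]], [1, [0.4, -0.75, 0], [0, 0, 0]], [1, [0, 0, 0], [0, 0, 0]], [1, [0, 0, 0], [0, 0, 0]]])

```text
clock: 2.55
eef_pos: [0.2337, -0.1609, 0.2875]
ee_rot: [[1.0, 0.001, 0.001], [0.001, -1.0, -0.001], [0.001, 0.001, -1.0]]
wrist_force: [-0.3, -0.7, 0.6]
finger_gap: 0.0855
gripper_force: 0.0
```

```bash
cat > st.py <<'E'
from h import *
s=read_state()
for k in ('clock','joints','eef_pos','joint_efforts','wrist_force'): print(k,s[k].round(4) if k!='clock' else s[k])
E
python3 st.py
python3 - <<'E'
from h import *
p,d=snapshot("wrist");cv2.imwrite("pics/w1.png",p[:,:,::-1])
p,d=snapshot("side");cv2.imwrite("pics/s1.png",p[:,:,::-1])
E
```

```text
clock 2.55
joints [ 1.2299 -0.115  -0.6184  2.1344 -0.0744  1.1012 -0.9218]
eef_pos [ 0.2337 -0.1609  0.2875]
joint_efforts [ -0.8029 -13.7865   0.4746 -24.4926  -0.2112   0.0465  -0.1674]
wrist_force [-0.3134 -0.6759  0.6344]
```

View pics/s1.png

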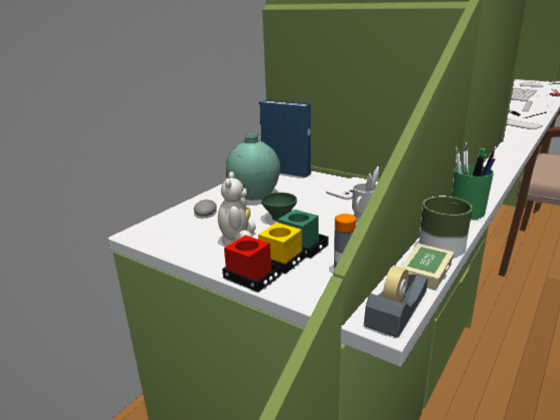

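```bash
cat > kin.py <<'E'
import numpy as np, itertools
from scipy.spatial.transform import Rotation as Ro
from scipy.optimize import least_squares
D=[([1.39751424,.50831976,-.23748995,1.50113467,.1256992,1.14889015,-.15482322],[.17175997,-.60041511,.23043905],[[.9614,.27515,-.0005],[.27515,-.9614,.0017],[0,-.0018,-1]]),
([1.48,.02,-.264,2.026,.007,1.095,-.079],[.0964,-.3372,.2879],[[.961,.275,-.001],[.275,-.961,-.001],[-.001,.001,-1]]),
([1.2299,-.115,-.6184,2.1344,-.0744,1.1012,-.9218],[.2337,-.1609,.2875],[[1,.001,.001],[.001,-1,-.001],[.001,.001,-1]])]
def fk(q,s,o,p,full=False):
    h,L1,a1,a2,L2,a3,d,b=p
    R=Ro.from_euler('z',s[0]*q[0]+o[0]).as_matrix();P=np.array([0,0,h])+R@[b,0,0];pts=[P]
    def st(ax,an,v):
        nonlocal R,P
        R=R@Ro.from_euler(ax,an).as_matrix();P=P+R@np.array(v,float);pts.append(P)
    st('y',q[1],[0,0,0]);st('z',s[1]*q[2],[a1,0,L1]);st('y',q[3],[a2,0,0]);st('z',s[2]*q[4],[0,0,L2])
    st('y',q[5],[a3,0,0]);st('z',s[3]*q[6]+o[1],[0,0,d])
    return (P,R,np.array(pts)) if full else (P,R)
if __name__=="__main__":
    res=[]
    for s in itertools.product((1,-1),repeat=4):
        def f(x):
            e=[]
            for q,p,Rm in D:
                P,R=fk(q,s,x[:2],x[2:]);e+=list(P-p)+list((R-np.array(Rm)).ravel()*.3)
            return np.r_[e,(x[[4,5,7,9]])*.003]
        for o in (0,1.57,3.14,-1.57):
          for o0 in (0,3.14):
            r=least_squares(f,[o0,o,.35,.45,0,0,.4,0,.3,0]);res.append((r.cost,s,r.x.round(4)))
    res.sort(key=lambda t:t[0])
    for r in res[:4]:print(r)
E
python3 kin.py
```

```text
(np.float64(1.4515338343900017e-07), (-1, -1, -1, -1), array([-5.8600e-02,  1.5122e+00,  4.7553e+00,  5.9870e-01,  7.0000e-03,
        1.0780e-01,  4.9470e-01,  6.4000e-02,  4.7438e+00, -9.0000e-04]))
(np.float64(1.451533834391829e-07), (-1, -1, -1, -1), array([-5.8600e-02,  1.5122e+00,  4.7553e+00,  5.9870e-01,  7.0000e-03,
        1.0780e-01,  4.9470e-01,  6.4000e-02,  4.7438e+00, -9.0000e-04]))
(np.float64(1.451533834394788e-07), (-1, -1, -1, -1), array([-5.8600e-02,  1.5122e+00,  4.7553e+00,  5.9870e-01,  7.0000e-03,
        1.0780e-01,  4.9470e-01,  6.4000e-02,  4.7438e+00, -9.0000e-04]))
(np.float64(1.4515338343972216e-07), (-1, -1, -1, -1), array([-5.8600e-02,  1.5122e+00,  4.7553e+00,  5.9870e-01,  7.0000e-03,
        1.0780e-01,  4.9470e-01,  6.4000e-02,  4.7438e+00, -9.0000e-04]))
```

```bash
cat > sim.py <<'E'
from kin import *
S=(-1,-1,-1,-1);O=[-.0586,1.5122];p=[.3115,.5987,.007,.1078,.4947,.064,.30,-.0009]
def J(q):
    P,R=fk(q,S,O,p);j=np.zeros((6,7));e=1e-5
    for i in range(7):
        k=np.array(q,float);k[i]+=e;P2,R2=fk(k,S,O,p);j[:3,i]=(P2-P)/e;j[3:,i]=Ro.from_matrix(R2@R.T).as_rotvec()/e
    return j,P,R
lo=np.array([-3.08,-.24,-1.43,0,-1.52,.17,-2.89]);hi=np.array([3.08,2.05,1.35,2.5,4.66,1.96,2.89])
def go(q,P1,R1,n,lam=.0,log=None):
    q=np.array(q,float);_,P0,R0=J(q);w=Ro.from_matrix(R1@R0.T).as_rotvec()
    for i in range(1,n+1):
        for _ in range(2):
            j,P,R=J(q);Rt=Ro.from_rotvec(w*i/n).as_matrix()@R0
            e=np.r_[P0+(P1-P0)*i/n-P,Ro.from_matrix(Rt@R.T).as_rotvec()]
            q=np.clip(q+j.T@np.linalg.solve(j@j.T+lam**2*np.eye(6),e),lo,hi)
        if log is not None: log.append(q.copy())
    return q
def clear(q):  # min distance of arm axis to post box, and its point; also min height over panel of axis
    P,R,pts=fk(q,S,O,p,True);A=[]
    for a,b in zip(pts[:-1],pts[1:]): A+=[a+(b-a)*t for t in np.linspace(0,1,15)]
    A=np.array(A)
    c=np.clip(A,[.34,-.06,.48],[.38,.04,2]);d=np.linalg.norm(A-c,axis=1)
    rail=np.hypot(A[:,0]-.37,A[:,2]-.88)
    return d.min().round(3),A[d.argmin()].round(2),rail.min().round(3)
E
python3 - <<'E'
from sim import *
for lam in(0,.05,.1):
    R=np.array(D[0][2])
    U,_,V=np.linalg.svd(R);R0=U@V
    F=np.diag([1.,-1,-1])
    q=go(D[0][0],np.array([.0964,-.3372,.2879]),R0,8,lam);print(lam,q.round(3))
    q=go(D[1][0],np.array([.086,-.298,.288]),F,3,lam)
    q=go(q,np.array([.2,-.22,.288]),F,4,lam);q=go(q,np.array([.2337,-.1609,.2875]),F,3,lam);print(q.round(3))
F=np.diag([1.,-1,-1]);q=D[2][0]
for w in([.28,-.06,.288],[.28,0,.288],[.28,.08,.288],[.3,.16,.30],[.4,.2,.30],[.505,.222,.30],[.505,.222,.06],[.505,.222,.2],[.618,.192,.2],[.633,.327,.2]):
    L=[];q=go(q,np.array(w),F,8,.0,L);c=[clear(x) for x in L];m=min(c,key=lambda t:t[0]);print(w,q.round(2),m)
E
```

```text
0 [ 1.482  0.032 -0.255  2.015  0.009  1.098 -0.069]
[ 1.22  -0.104 -0.611  2.127 -0.067  1.1   -0.929]
0.05 [ 1.482  0.032 -0.254  2.015  0.009  1.098 -0.069]
[ 1.221 -0.104 -0.612  2.127 -0.067  1.101 -0.929]
0.1 [ 1.48   0.032 -0.254  2.015  0.009  1.098 -0.07 ]
[ 1.225 -0.106 -0.612  2.128 -0.069  1.101 -0.925]
[0.28, -0.06, 0.288] [ 1.11 -0.13 -0.86  2.12 -0.11  1.11 -1.26] (np.float64(0.022), array([ 0.33, -0.08,  0.59]), np.float64(0.272))
[0.28, 0, 0.288] [ 1.06 -0.18 -0.96  2.13 -0.16  1.11 -1.39] (np.float64(0.0), array([ 0.34, -0.06,  0.59]), np.float64(0.272))
[0.28, 0.08, 0.288] [ 1.02 -0.22 -1.14  2.12 -0.22  1.12 -1.59] (np.float64(0.0), array([ 0.34, -0.  ,  0.59]), np.float64(0.273))
[0.3, 0.16, 0.3] [ 1.11 -0.23 -1.43  2.03 -0.25  1.16 -1.8 ] (np.float64(0.05), array([0.35, 0.09, 0.59]), np.float64(0.273))
[0.4, 0.2, 0.3] [ 1.39 -0.24 -1.43  1.96 -0.37  1.19 -1.64] (np.float64(0.016), array([0.39, 0.05, 0.64]), np.float64(0.219))
[0.505, 0.222, 0.3] [ 0.22  0.46 -0.96  1.63  0.39  1.26 -2.39] (np.float64(0.0), array([0.38, 0.04, 0.63]), np.float64(0.212))
[0.505, 0.222, 0.06] [ 0.02  0.75 -0.74  1.78  0.65  0.87 -2.6 ] (np.float64(0.0), array([0.35, 0.04, 0.65]), np.float64(0.084))
[0.505, 0.222, 0.2] [ 0.14  0.58 -0.89  1.71  0.5   1.09 -2.47] (np.float64(0.0), array([ 0.34, -0.03,  0.69]), np.float64(0.13))
[0.618, 0.192, 0.2] [ 0.18  0.7  -0.85  1.5   0.54  1.19 -2.33] (np.float64(0.0), array([0.35, 0.03, 0.66]), np.float64(0.084))
[0.633, 0.327, 0.2] [-0.05  0.78 -0.83  1.34  0.57  1.27 -2.47] (np.float64(0.0), array([ 0.35, -0.03,  0.67]), np.float64(0.117))
```

```bash
cat > search.py <<'E'
from sim import *
import sim, sys, time
from multiprocessing import Pool
def rz(a):c,s=np.cos(a),np.sin(a);return np.array([[c,-s,0],[s,c,0],[0,0,1.]])
def ry(a):c,s=np.cos(a),np.sin(a);return np.array([[c,0,s],[0,1,0],[-s,0,c]])
h,L1,a1,a2,L2,a3,dd,b=p
def fkf(q,*_a,full=False):
    R=rz(-q[0]+O[0]);pts=[np.array([0,0,h])];P=pts[0]+R@[b,0,0]
    for M,v in((ry(q[1])@rz(-q[2]),(a1,0,L1)),(ry(q[3]),(a2,0,0)),(rz(-q[4]),(0,0,L2)),(ry(q[5]),(a3,0,0)),(rz(-q[6]+O[1]),(0,0,dd))):
        R=R@M;P=P+R@np.array(v);pts.append(P)
    return (P,R,np.array(pts)) if full else (P,R)
sim.fk=fkf
F=np.diag([1.,-1,-1]);q0=np.array(D[2][0])
T=np.linspace(0,1,12)[:,None]
def margins(q):
    P,R,pts=fkf(q,full=True)
    A=np.vstack([a+(b-a)*T for a,b in zip(pts[:-1],pts[1:])])
    post=np.linalg.norm(A-np.clip(A,[.34,-.06,.48],[.38,.04,2]),axis=1).min()
    rail=np.hypot(A[:,0]-.37,A[:,2]-.88).min()
    H=np.vstack([P+(P-pts[-2])*0,pts[-2]+(P-pts[-2])*T])
    top=np.clip(.44-(H[:,1]+.2)*.625,0,.44)
    pan=np.linalg.norm(np.c_[np.maximum(abs(H[:,0]-.44)-.01,0),np.maximum(H[:,2]-top,0)],axis=1)
    base=np.hypot(P[0],P[1])
    lim=np.minimum(q-lo,hi-q).min()
    return np.array([post-.10,rail-.11,pan.min()-(.05),base-.2,(lim-.03)*.3])
def path(x,K=4):
    x=np.reshape(x,(K,4));out=[]
    for r,az,z,y in x: out.append(([r*np.cos(az),r*np.sin(az),z],y))
    ye=np.pi
    out+=[([.505,.222,.28],ye)]
    return out
FIN=[([.505,.222,.065],np.pi),([.505,.222,.16],np.pi),([.618,.192,.16],np.pi),([.624,.257,.16],np.pi),([.633,.327,.16],np.pi),([.633,.327,.09],np.pi)]
def run(x,verbose=False):
    q=q0;y0=0;worst=np.full(5,9.);ln=0;err=0
    pp=np.array(fkf(q)[0])
    for i,(w,y) in enumerate(path(x)+FIN):
        L=[];n=max(4,int(np.linalg.norm(np.array(w)-pp)/.04)+1,int(abs(y-y0)/.15))
        qq=q;P0=pp;
        for k in range(1,n+1):
            qq=go(qq,P0+(np.array(w)-P0)*k/n,rz(y0+(y-y0)*k/n)@F,1,0.03);L.append(qq)
        m=np.array([margins(a) for a in L]);
        if i>4:m[:,2]=9
        worst=np.minimum(worst,m.min(0));ln+=n
        P,R=fkf(qq);err+=np.linalg.norm(P-w)+np.linalg.norm(R-rz(y)@F)*.3
        if verbose:print(np.round(w,3),round(y,2),n,qq.round(2),m.min(0).round(3))
        q,pp,y0=qq,P,y
    return -100*np.minimum(worst,0).sum()+.02*ln+20*err
def climb(seed):
    g=np.random.default_rng(seed);t=time.time();az=np.sort(g.uniform(-1.2,1.6,4))
    x=np.c_[g.uniform(.22,.45,4),[g.uniform(-1.3,-.5),g.uniform(-.5,.3),g.uniform(.3,1.2),g.uniform(.5,1.4)],g.uniform(.25,.45,4),[.5,1.3,2.3,3.]]
    c=run(x);s=np.array([.08,.3,.06,.3])
    while time.time()-t<170:
        y=x+g.normal(size=x.shape)*s*g.choice([.2,.5,1]);y[:,0]=np.clip(y[:,0],.2,.6);y[:,2]=np.clip(y[:,2],.24,.55);y[:,1]=np.clip(y[:,1],-1.5,1.6)
        try:d=run(y)
        except Exception:continue
        if d<c:x,c=y,d
    return c,x
if __name__=="__main__":
    import os;n=os.cpu_count();print(n)
    with Pool(n) as P:r=P.map(climb,range(n))
    r.sort(key=lambda t:t[0]);print([round(a[0],2) for a in r]);np.save("best.npy",r[0][1]);run(r[0][1],True)
E
OMP_NUM_THREADS=1 python3 search.py
```

```text
4
[np.float64(11.06), np.float64(11.1), np.float64(11.2), np.float64(11.91)]
[ 0.309 -0.17   0.329] 0.09 4 [ 1.17 -0.02 -0.71  1.96 -0.02  1.2  -1.01] [0.011 0.122 0.071 0.097 0.035]
[0.352 0.171 0.253] 1.59 9 [ 0.46  0.29 -1.18  1.99  0.31  1.06 -0.85] [-0.1    0.105  0.038  0.128  0.048]
[0.335 0.242 0.348] 1.84 4 [ 0.5   0.2  -1.36  1.84  0.21  1.27 -0.65] [-0.002  0.096  0.065  0.196  0.013]
[0.504 0.121 0.3  ] 2.77 6 [ 0.62  0.64 -1.4   1.71  0.65  1.36  0.3 ] [-0.1    0.015  0.032  0.225  0.   ]
[0.505 0.222 0.28 ] 3.14 4 [ 0.39  0.74 -1.39  1.66  0.75  1.38  0.46] [-0.1    0.007  0.04   0.325  0.   ]
[0.505 0.222 0.065] 3.14 6 [ 0.22  0.96 -1.12  1.8   0.99  1.07  0.29] [-0.1    0.032  9.     0.352  0.015]
[0.505 0.222 0.16 ] 3.14 4 [ 0.3   0.85 -1.24  1.76  0.87  1.2   0.37] [-0.097  0.075  9.     0.352  0.047]
[0.618 0.192 0.16 ] 3.14 4 [ 0.33  0.95 -1.21  1.54  0.91  1.3   0.57] [-0.09   0.088  9.     0.375  0.05 ]
[0.624 0.257 0.16 ] 3.14 4 [ 0.21  0.97 -1.19  1.47  0.91  1.32  0.52] [-0.07   0.132  9.     0.454  0.06 ]
[0.633 0.327 0.16 ] 3.14 4 [ 0.08  1.   -1.17  1.37  0.92  1.35  0.48] [-0.1    0.152  9.     0.484  0.065]
[0.633 0.327 0.09 ] 3.14 4 [ 0.06  1.07 -1.11  1.4   0.97  1.27  0.45] [-0.1    0.18   9.     0.512  0.074]
```

```bash
cat > goal.py <<'E'
from search import *
def ik(w,y,g,q3=None):
    f=lambda q:np.r_[fkf(q)[0]-w,(fkf(q)[1]-rz(y)@F).ravel()*.5,(.05*(q[2]-q3) if q3 is not None else 0)]
    r=least_squares(f,np.clip(g,lo+.01,hi-.01),bounds=(lo,hi));return r.x,np.linalg.norm(f(r.x)[:12])
if __name__=="__main__":
  for y in(0,np.pi):
    for w in([.505,.222,.065],[.505,.222,.28],[.618,.192,.16],[.633,.327,.16]):
        for q3 in(-1.2,-.9,-.6,-.3,0,.3,.6):
            g=[-.3-q3*.6,.5,q3,1.7,.3,1.1,-2.3 if y==0 else .7]
            g,_=ik(w,y,g);
            # null-space walk to q3
            for _ in range(60):
                j,P,R=J(g);N=np.linalg.svd(j)[2][-1];N=N*np.sign(N[2]);g=np.clip(g+N*np.clip((q3-g[2])/max(abs(N[2]),.1),-.05,.05),lo,hi)
                for _ in range(2):
                    j,P,R=J(g);e=np.r_[w-P,Ro.from_matrix(rz(y)@F@R.T).as_rotvec()];g=np.clip(g+np.linalg.pinv(j)@e,lo,hi)
            j,P,R=J(g);print(round(y,1),w,q3,g.round(2),margins(g).round(3),np.linalg.norm(P-w).round(3))
E
python3 goal.py
```

```text
0 [0.505, 0.222, 0.065] -1.2 [ 0.26  1.02 -1.2   1.8   1.07  1.13 -2.89] [-0.064  0.174  0.005  0.352 -0.009] 0.0
0 [0.505, 0.222, 0.065] -0.9 [ 0.11  0.82 -0.9   1.79  0.78  0.94 -2.7 ] [-0.1    0.064  0.005  0.352  0.048] 0.0
0 [0.505, 0.222, 0.065] -0.6 [-0.07  0.7  -0.6   1.77  0.51  0.83 -2.48] [-0.1    0.004  0.005  0.352  0.113] 0.0
0 [0.505, 0.222, 0.065] -0.3 [-0.27  0.63 -0.3   1.76  0.25  0.78 -2.26] [-0.068 -0.018  0.005  0.352  0.174] 0.0
0 [0.505, 0.222, 0.065] 0 [-0.47  0.62 -0.    1.76 -0.    0.77 -2.04] [ 0.    -0.013  0.005  0.352  0.17 ] 0.0
0 [0.505, 0.222, 0.065] 0.3 [-0.68  0.63  0.3   1.76 -0.25  0.78 -1.83] [0.047 0.008 0.005 0.352 0.174] 0.0
0 [0.505, 0.222, 0.065] 0.6 [-0.88  0.7   0.6   1.77 -0.51  0.83 -1.61] [0.085 0.043 0.005 0.352 0.19 ] 0.0
0 [0.505, 0.222, 0.28] -1.2 [ 0.33  0.61 -1.2   1.66  0.58  1.29 -2.55] [-0.1   -0.017  0.067  0.352  0.06 ] 0.0
0 [0.505, 0.222, 0.28] -0.9 [ 0.17  0.46 -0.9   1.65  0.38  1.22 -2.38] [-0.076  0.     0.067  0.352  0.144] 0.0
0 [0.505, 0.222, 0.28] -0.6 [-0.02  0.39 -0.6   1.64  0.23  1.18 -2.25] [-0.046  0.03   0.0
[... 4467 characters left out ...]
.183  0.14   0.512  0.06 ] 0.0
3.1 [0.633, 0.327, 0.16] -0.9 [-0.02  0.86 -0.9   1.36  0.68  1.24  0.6 ] [-0.1    0.089  0.14   0.512  0.15 ] 0.0
3.1 [0.633, 0.327, 0.16] -0.6 [-0.17  0.75 -0.6   1.36  0.43  1.17  0.75] [-0.094  0.031  0.14   0.512  0.229] 0.0
3.1 [0.633, 0.327, 0.16] -0.3 [-0.35  0.69 -0.3   1.35  0.21  1.13  0.9 ] [-0.037  0.003  0.14   0.512  0.241] 0.0
3.1 [0.633, 0.327, 0.16] 0 [-0.54  0.68 -0.    1.35 -0.    1.12  1.04] [0.021 0.001 0.14  0.512 0.244] 0.0
3.1 [0.633, 0.327, 0.16] 0.3 [-0.72  0.69  0.3   1.35 -0.21  1.13  1.17] [0.074 0.019 0.14  0.512 0.241] 0.0
3.1 [0.633, 0.327, 0.16] 0.6 [-0.9   0.75  0.6   1.36 -0.43  1.17  1.32] [0.123 0.053 0.14  0.512 0.216] 0.0
```

```bash
cat > opt.py <<'E'
from search import *
from scipy.sparse import lil_matrix
import sys
def null(q):
    j=J(q)[0];N=np.linalg.svd(j)[2][-1];return N*np.sign(N[2]+1e-12),j
lo2,hi2=lo+.04,hi-.04
def hinges(q):
    P,R,pts=fkf(q,full=True)
    seg=lambda a,b:a+(b-a)*T
    A=np.vstack([seg(a,b) for a,b in zip(pts[:-1],pts[1:])])
    post=np.linalg.norm(A-np.clip(A,[.34,-.06,.48],[.38,.04,2]),axis=1)
    # signed-ish: inside depth
    ins=np.min(np.c_[A[:,0]-.34,.38-A[:,0],A[:,1]+.06,.04-A[:,1],A[:,2]-.48],axis=1)
    post=np.where(ins>0,-ins,post)
    rail=np.hypot(A[:,0]-.37,A[:,2]-.88)
    H=seg(pts[-2],P);top=np.clip(.44-(H[:,1]+.2)*.625,0,.44)
    dx=abs(H[:,0]-.44)-.01;dz=H[:,2]-top
    pan=np.where((dx<0)&(dz<0),np.maximum(dx,dz),np.hypot(np.maximum(dx,0),np.maximum(dz,0)))
    col=np.hypot(H[:,0],H[:,1])
    return np.minimum([post.min()-MP,rail.min()-.10,pan.min()-.07,col.min()-.19,P[2]-.22,.75-np.hypot(*P[:2]),.85-abs(P[1])],0)
MP=.10
def resid(X,q0,N,w,y,q3g):
    Q=np.vstack([q0,X.reshape(N,7)]);r=[]
    for k in range(N):
        d=Q[k+1]-Q[k];n,j=null((Q[k]+Q[k+1])/2);v=j@d
        r.append(np.r_[30*(n@d),.2*d,3*np.maximum(np.linalg.norm(v[:3])-.035,0)*10,10*np.maximum(np.linalg.norm(v[3:])-.12,0),20*hinges(Q[k+1])])
    P,R=fkf(Q[-1]);e=np.r_[P-w,(R-rz(y)@F).ravel()*.5]
    return np.r_[np.concatenate(r),20*e,5*min(Q[-1][2]-q3g,0)]
def solve(q0,N,w,y,q3g,X0,nfev=60):
    m=17;S_=lil_matrix((m*N+13,7*N),dtype=int)
    for k in range(N):
        S_[m*k:m*k+m,7*k:7*k+7]=1
        if k:S_[m*k:m*k+m,7*k-7:7*k]=1
    S_[m*N:,7*N-7:]=1
    X0=np.clip(X0,lo2+.001,hi2-.001)
    r=least_squares(resid,X0.ravel(),jac_sparsity=S_,args=(q0,N,w,y,q3g),bounds=(np.tile(lo2,N),np.tile(hi2,N)),max_nfev=nfev)
    return r.cost,r.x.reshape(N,7)
def ik2(w,y,q3):
    f=lambda q:np.r_[20*(fkf(q)[0]-w),(fkf(q)[1]-rz(y)@F).ravel()*10,10*(q[2]-q3)]
    return least_squares(f,[-.75,.4,q3,1.65,-.1,1.2,-1.9 if y<1 else 1.2],bounds=(lo,hi)).x
def job(a):
    y,N,seed=a;g=np.random.default_rng(seed)
    w=np.array([.505,.222,.30]);qg=ik2(w,y,.4)
    via=[]
    V=np.array([.3,-.15,-.2,2.35,0,1.0,(q0[6]+qg[6])/2])+g.normal(size=7)*[.3,.08,.3,.08,.4,.2,.5]
    K=[q0]
    if seed%2: K.append(np.array([1.4+g.normal()*.2,.45,-.6,1.6,0,1.1,q0[6]])) 
    K+=[V,np.array([-.75,.1,.2,2.1,-.1,1.1,qg[6]]),qg];K=np.array(K)
    t=np.linspace(0,len(K)-1,N+1)[1:];X0=np.c_[tuple(np.interp(t,range(len(K)),K[:,i]) for i in range(7))]
    c,X=solve(q0,N,w,y,.35,X0);return c,y,X
if __name__=="__main__":
    with Pool(4) as P:r=P.map(job,[(y,N,s) for N in(60,) for s in(0,1) for y in(0,np.pi)],chunksize=1)
    r.sort(key=lambda t:t[0])
    for c,y,X in r:
        Q=np.vstack([q0,X]);nn=[null((a+b)/2)[0]@(b-a) for a,b in zip(Q[:-1],Q[1:])]
        print(round(c,4),round(y,2),X[-1].round(2),"null",np.abs(nn).sum().round(3),"hinge",np.min([hinges(a) for a in X],axis=0).round(3))
    np.save("X.npy",r[0][2])
E
time OMP_NUM_THREADS=1 timeout 560 python3 opt.py
```

```text
0.6397 3.14 [-0.65  0.32  0.23  1.62 -0.08  1.2   1.17] null 0.129 hinge [-0.007  0.     0.    -0.005 -0.004  0.     0.   ]
0.6487 3.14 [-0.64  0.32  0.22  1.62 -0.07  1.2   1.16] null 0.1 hinge [-0.012  0.    -0.004 -0.002 -0.004  0.     0.   ]
0.7872 0 [-0.64  0.32  0.22  1.62 -0.07  1.2  -1.98] null 0.129 hinge [-0.018  0.    -0.001 -0.004 -0.007  0.     0.   ]
1.7883 0 [-0.63  0.32  0.21  1.62 -0.07  1.21 -1.98] null 0.244 hinge [-0.02   0.    -0.001 -0.007 -0.009  0.     0.   ]
real	0m42.887s
user	2m45.395s
sys	0m0.097s
```

```bash
sed -i 's/30\*(n@d)/WN*(n@d)/; s/^MP=.10/MP=.10;WN=30/' opt.py
cat > plan.py <<'E'
import opt;from opt import *
from rig import read_state
def rows(Q,n):
    out=[]
    for a,b in zip(Q[:n],Q[1:n+1]):
        P0,R0=fkf(a);P1,R1=fkf(b);out.append((np.round(R0.T@(P1-P0)/.04,2),np.round(Ro.from_matrix(R0.T@R1).as_rotvec(),3)))
    return out
def replay(q,rw):
    P,R=fkf(q);L=[]
    for s,t in rw:
        P=P+R@(s*.04);R=R@Ro.from_rotvec(t).as_matrix();q=go(q,P,R,1,.0);L.append(q)
    return L
if __name__=="__main__":
    opt.WN=150;s=read_state();q=s["joints"];X=np.load("X.npy");N=len(X)
    w=np.array([.505,.222,.30])
    c,X=solve(q,N,w,np.pi,.35,X,80);np.save("X.npy",X);Q=np.vstack([q,X]);rw=rows(Q,N)
    L=replay(q,rw);print(round(c,3),"end",L[-1].round(2),np.array(fkf(L[-1])[0]).round(3),"hinge",np.min([hinges(a) for a in L],axis=0).round(3))
    print("fk err",(np.array(fkf(q)[0])-s["eef_pos"]).round(4),"max",max(abs(a[0]).max() for a in rw),max(abs(a[1]).max() for a in rw))
    for k in range(0,N,4):print(k,L[k].round(2),np.array(fkf(L[k])[0]).round(2),np.array(fkf(L[k])[1])[:,2].round(2))
    print([[0.3,a.tolist(),b.tolist()] for a,b in rw[:12]])
E
OMP_NUM_THREADS=2 python3 plan.py
```

```text
0.074 end [-0.8   0.34  0.42  1.62 -0.14  1.21  1.23] [0.506 0.222 0.299] hinge [-0.004  0.     0.    -0.002 -0.001  0.     0.   ]
fk err [-0.0026  0.0036 -0.    ] max 0.88 0.121
0 [ 1.2  -0.04 -0.72  2.16  0.1   1.   -1.09] [ 0.23 -0.17  0.26] [-0.05 -0.1  -0.99]
4 [ 1.1  -0.18 -0.61  2.21  0.06  0.86 -0.71] [ 0.25 -0.18  0.27] [ 0.1  -0.24 -0.97]
8 [ 0.98 -0.19 -0.51  2.25  0.05  0.85 -0.25] [ 0.24 -0.16  0.26] [ 0.11 -0.21 -0.97]
12 [ 0.88 -0.19 -0.49  2.31  0.12  0.64  0.04] [ 0.26 -0.17  0.25] [ 0.25 -0.3  -0.92]
16 [ 0.59 -0.09 -0.18  2.22 -0.07  0.67  0.63] [ 0.32 -0.15  0.25] [ 0.31 -0.12 -0.94]
20 [ 0.35 -0.04  0.41  2.32 -0.47  0.76  1.55] [ 0.27 -0.12  0.22] [ 0.34  0.11 -0.93]
24 [ 0.1  -0.16  0.17  2.32 -0.27  0.9   1.16] [ 0.24 -0.    0.24] [ 0.16  0.2  -0.97]
28 [-0.06 -0.03  0.17  2.42 -0.59  0.92  1.62] [0.19 0.13 0.22] [ 0.    0.45 -0.89]
32 [-0.39  0.14 -0.21  2.14 -0.32  0.94  1.05] [0.22 0.24 0.22] [-0.19  0.21 -0.96]
36 [-0.48  0.02 -0.11  2.16 -0.31  0.9   1.25] [0.24 0.24 0.25] [-0.05  0.25 -0.97]
40 [-0.7  -0.12 -0.17  2.15 -0.04  0.87  0.86] [0.23 0.25 0.29]
[... 294 characters left out ...]
  1.65 -0.29  1.08  1.32] [0.51 0.26 0.22] [-0.03  0.1  -0.99]
[[0.3, [0.1, 0.42, 0.76], [-0.096, -0.049, -0.051]], [0.3, [-0.81, -0.33, 0.05], [-0.119, 0.014, -0.006]], [0.3, [0.23, 0.38, -0.09], [-0.045, 0.06, -0.094]], [0.3, [0.54, 0.48, -0.25], [-0.019, 0.046, -0.111]], [0.3, [0.33, -0.18, 0.06], [0.013, 0.021, -0.119]], [0.3, [0.08, -0.34, 0.13], [0.001, 0.017, -0.119]], [0.3, [0.04, -0.22, 0.05], [0.009, 0.015, -0.119]], [0.3, [-0.05, -0.08, -0.02], [0.012, 0.001, -0.119]], [0.3, [-0.09, -0.02, -0.02], [0.004, -0.01, -0.12]], [0.3, [-0.15, 0.18, -0.05], [-0.014, -0.02, -0.118]], [0.3, [-0.24, 0.41, -0.06], [-0.032, -0.029, -0.112]], [0.3, [-0.02, 0.27, 0.07], [-0.068, -0.017, -0.098]]]
```

```bash
sed -i 's/,\.2\*d,/,.8*d,/' opt.py; OMP_NUM_THREADS=2 python3 plan.py
```

```text
0.62 end [-0.75  0.34  0.36  1.62 -0.12  1.21  1.21] [0.506 0.223 0.298] hinge [-0.005  0.     0.    -0.002 -0.001  0.     0.   ]
fk err [-0.0026  0.0036 -0.    ] max 0.86 0.12
0 [ 1.2  -0.07 -0.68  2.15  0.03  1.02 -0.97] [ 0.24 -0.17  0.27] [-0.02 -0.07 -1.  ]
4 [ 1.11 -0.2  -0.63  2.23  0.09  0.82 -0.71] [ 0.25 -0.18  0.27] [ 0.13 -0.28 -0.95]
8 [ 0.99 -0.2  -0.54  2.26  0.1   0.8  -0.29] [ 0.24 -0.17  0.26] [ 0.13 -0.27 -0.95]
12 [ 0.85 -0.2  -0.45  2.31  0.1   0.57  0.1 ] [ 0.28 -0.17  0.25] [ 0.32 -0.31 -0.9 ]
16 [ 0.52 -0.15 -0.11  2.28 -0.13  0.56  0.68] [ 0.33 -0.13  0.25] [ 0.41 -0.15 -0.9 ]
20 [ 0.26 -0.07  0.33  2.32 -0.46  0.71  1.37] [ 0.3  -0.09  0.23] [ 0.37  0.11 -0.92]
24 [ 0.08 -0.18  0.15  2.33 -0.39  0.86  1.23] [0.26 0.03 0.25] [ 0.25  0.25 -0.94]
28 [-0.1  -0.06  0.1   2.41 -0.59  0.91  1.55] [0.18 0.14 0.23] [-0.01  0.45 -0.9 ]
32 [-0.41  0.14 -0.2   2.17 -0.41  0.93  1.19] [0.2  0.26 0.22] [-0.23  0.27 -0.94]
36 [-0.52  0.03 -0.18  2.13 -0.29  0.88  1.12] [0.24 0.27 0.25] [-0.03  0.26 -0.97]
40 [-0.64 -0.15 -0.2   2.16 -0.1   0.79  0.99] [0.23 0.27 0.29] [ 0.
[... 284 characters left out ...]
 0.28  1.65 -0.28  1.09  1.31] [0.51 0.27 0.22] [-0.05  0.11 -0.99]
[[0.3, [0.12, 0.25, 0.53], [-0.069, -0.026, -0.095]], [0.3, [-0.78, -0.33, 0.2], [-0.104, -0.032, -0.053]], [0.3, [0.26, 0.44, -0.11], [-0.088, 0.056, -0.06]], [0.3, [0.51, 0.43, -0.06], [-0.044, 0.056, -0.097]], [0.3, [0.25, 0.08, 0.02], [-0.017, 0.029, -0.115]], [0.3, [0.1, -0.14, 0.04], [-0.0, 0.019, -0.099]], [0.3, [0.01, -0.25, 0.1], [0.019, 0.007, -0.118]], [0.3, [-0.05, -0.11, 0.02], [0.006, -0.005, -0.12]], [0.3, [-0.09, 0.01, -0.06], [-0.013, -0.012, -0.119]], [0.3, [-0.06, 0.09, 0.09], [-0.01, -0.005, -0.12]], [0.3, [-0.02, 0.49, -0.04], [-0.065, -0.007, -0.102]], [0.3, [0.24, 0.26, 0.14], [-0.064, 0.015, -0.102]]]
```

Call:
play_rows(plan=[[0.3, [0.12, 0.25, 0.53], [-0.07, -0.026, -0.095]], [0.3, [-0.78, -0.33, 0.2], [-0.104, -0.032, -0.053]], [0.3, [0.26, 0.44, -0.11], [-0.088, 0.056, -0.06]], [0.3, [0.51, 0.43, -0.06], [-0.044, 0.056, -0.097]], [0.3, [0.25, 0.08, 0.02], [-0.017, 0.029, -0.115]], [0.3, [0.1, -0.14, 0.04], [0, 0.019, -0.1]], [0.3, [0.01, -0.25, 0.1], [0.019, 0.007, -0.118]], [0.3, [-0.05, -0.11, 0.02], [0.006, -0.005, -0.12]], [0.3, [-0.09, 0.01, -0.06], [-0.013, -0.012, -0.12]], [0.3, [-0.06, 0.09, 0.09], [-0.01, -0.005, -0.12]]])

```text
clock: 3.65
eef_pos: [0.2446, -0.1798, 0.2597]
ee_rot: [[0.533, 0.835, 0.138], [0.83, -0.483, -0.281], [-0.168, 0.264, -0.95]]
wrist_force: [0.4, -1.4, -0.7]
finger_gap: 0.0555
gripper_force: 0.0
```

```bash
cat >> plan.py <<'E'
E
sed -i 's/X=np.load("X.npy");N=len(X)/X=np.load("X.npy")[int(sys.argv[1]) if len(sys.argv)>1 else 0:];N=len(X);print("now",q.round(3),s["eef_pos"].round(3),s["clock"],"expected",np.load("X.npy")[(int(sys.argv[1]) if len(sys.argv)>1 else 1)-1].round(3))/' plan.py
cp X.npy X0.npy; OMP_NUM_THREADS=2 python3 plan.py 10
```

```text
now [ 0.912 -0.207 -0.486  2.341  0.154  0.743 -0.226] [ 0.245 -0.18   0.26 ] 3.65 expected [ 0.962 -0.187 -0.519  2.262  0.124  0.786 -0.192]
0.366 end [-0.76  0.34  0.38  1.63 -0.13  1.2   1.22] [0.505 0.22  0.298] hinge [-0.003  0.     0.    -0.003 -0.002  0.     0.   ]
fk err [-0.0369  0.0166 -0.022 ] max 0.88 0.117
0 [ 0.88 -0.18 -0.46  2.31  0.15  0.69 -0.12] [ 0.24 -0.17  0.24] [ 0.19 -0.28 -0.94]
4 [ 0.62 -0.2  -0.21  2.33 -0.02  0.46  0.41] [ 0.31 -0.16  0.26] [ 0.45 -0.26 -0.85]
8 [ 0.27 -0.2   0.16  2.34 -0.29  0.5   1.01] [ 0.32 -0.1   0.26] [ 0.5  -0.08 -0.86]
12 [ 0.09 -0.04  0.28  2.32 -0.43  0.79  1.25] [ 0.28 -0.01  0.22] [ 0.23  0.23 -0.95]
16 [-0.05 -0.1   0.22  2.39 -0.59  0.92  1.45] [0.22 0.11 0.24] [ 0.12  0.45 -0.89]
20 [-0.32  0.01 -0.06  2.39 -0.65  0.87  1.39] [0.14 0.22 0.22] [-0.16  0.43 -0.89]
24 [-0.54  0.07 -0.18  2.12 -0.31  0.86  1.08] [0.23 0.28 0.24] [-0.06  0.26 -0.96]
28 [-0.64  0.06 -0.22  2.09 -0.09  0.79  0.98] [0.26 0.3  0.24] [ 0.08  0.2  -0.98]
32 [-0.64 -0.13  0.1   2.1  -0.42  0.85  1.48] [0.29 0.27 0.33] [ 0.16  0.44 -0.89]
36 [-0.63  0.
[... 248 characters left out ...]
  0.39  0.37  1.63 -0.14  1.15  1.25] [0.52 0.23 0.27] [ 0.01 -0.   -1.  ]
[[0.3, [0.26, 0.84, 0.08], [-0.056, 0.033, -0.102]], [0.3, [0.11, 0.69, -0.13], [-0.09, 0.01, -0.079]], [0.3, [0.25, 0.35, 0.14], [-0.069, 0.025, -0.095]], [0.3, [0.25, 0.27, 0.09], [-0.066, 0.021, -0.098]], [0.3, [0.22, 0.41, -0.01], [-0.049, 0.026, -0.107]], [0.3, [0.17, 0.35, -0.08], [-0.025, 0.035, -0.094]], [0.3, [0.57, -0.09, 0.07], [-0.004, 0.055, -0.085]], [0.3, [0.23, 0.24, -0.08], [-0.037, 0.025, -0.078]], [0.3, [0.38, -0.0, -0.05], [-0.021, 0.054, -0.055]], [0.3, [0.75, 0.0, -0.2], [-0.007, 0.113, -0.042]], [0.3, [0.31, -0.02, 0.38], [0.045, 0.112, -0.008]], [0.3, [0.8, -0.2, 0.32], [0.053, 0.107, -0.017]]]
```

Run:
```python
from kin import *
from rig import read_state
s=read_state();q1=s["joints"];print(s["qd"].round(3))
DD=D+[(q1,s["eef_pos"],s["ee_rot"])]
S=(-1,-1,-1,-1)
def f(x):
    e=[]
    for q,p,Rm in DD:
        P,R=fk(q,S,x[:2],x[2:]);e+=list(P-p)+list((R-np.array(Rm)).ravel()*.3)
    return np.r_[e,(x[[4,5,7,9]])*.001]
r=least_squares(f,[0,1.5,.4,.55,0,0,.5,.06,.4,0]);print(r.cost,r.x.round(4).tolist());print(np.abs(r.fun).max())
```

```text
[-0.252  0.099  0.189  0.072  0.264 -0.209  0.934]
2.952821772039921e-05 [-0.0316, 1.5396, 0.2482, 0.5782, 0.0036, 0.0104, 0.3623, 0.0086, 0.3629, 0.0284]
0.005862087142009961
```

Call:
play_rows(plan=[[0.3, [0, 0, 0], [0, 0, 0]], [0.3, [0, 0, 0], [0, 0, 0]]])

```text
clock: 3.85
eef_pos: [0.2449, -0.1793, 0.2595]
ee_rot: [[0.539, 0.831, 0.138], [0.826, -0.489, -0.279], [-0.164, 0.264, -0.95]]
wrist_force: [0.3, 0.0, -0.5]
finger_gap: 0.0555
gripper_force: 0.0
```

```bash
cat > rec.py <<'E'
import json,os
from rig import read_state
s=read_state();L=json.load(open("rec.json")) if os.path.exists("rec.json") else []
L.append([s["joints"].tolist(),s["eef_pos"].tolist(),s["ee_rot"].tolist()]);json.dump(L,open("rec.json","w"));print(s["clock"],s["joints"].round(3),s["eef_pos"].round(3),s["qd"].round(2))
E
python3 rec.py
```

```text
3.85 [ 0.913 -0.207 -0.488  2.341  0.153  0.743 -0.233] [ 0.245 -0.179  0.259] [ 0.01 -0.   -0.01 -0.   -0.    0.   -0.  ]
```

Call:
play_rows(plan=[[0.3, [0, 0, -0.3], [0.12, 0.08, 0]], [0.3, [0, 0, -0.3], [0.12, 0.08, 0]], [0.3, [0, 0, -0.3], [0.12, 0.08, 0]], [0.3, [0, 0, 0], [0, 0, 0]], [0.3, [0, 0, 0], [0, 0, 0]]])

```text
clock: 4.35
eef_pos: [0.2423, -0.1741, 0.2943]
ee_rot: [[0.526, 0.849, -0.04], [0.847, -0.52, 0.109], [0.071, -0.091, -0.993]]
wrist_force: [-0.0, 1.1, 0.1]
finger_gap: 0.0557
gripper_force: 0.0
```

```bash
python3 rec.py
```

```text
4.35 [ 0.904 -0.013 -0.28   2.047 -0.073  1.205  0.101] [ 0.242 -0.174  0.294] [-0.01 -0.04 -0.02  0.04  0.01 -0.01  0.  ]
```

Call:
play_rows(plan=[[0.3, [0, 0, 0], [0.12, -0.12, 0]], [0.3, [0, 0, 0], [0.12, -0.12, 0]], [0.3, [0, 0, 0], [0, -0.12, 0]], [0.3, [0, 0, 0], [0, 0, 0]], [0.3, [0, 0, 0], [0, 0, 0]]])

```text
clock: 4.85
eef_pos: [0.2417, -0.1727, 0.2946]
ee_rot: [[0.44, 0.813, -0.381], [0.863, -0.5, -0.07], [-0.247, -0.298, -0.922]]
wrist_force: [0.3, -0.1, -0.6]
finger_gap: 0.0554
gripper_force: 0.0
```

```bash
python3 rec.py
cat > fit.py <<'E'
from kin import *
import json
DD=D+[tuple(a) for a in json.load(open("rec.json"))]
S=(-1,-1,-1,-1)
def f(x):
    e=[]
    for q,p,Rm in DD:
        P,R=fk(q,S,x[:2],x[2:]);e+=list(P-p)+list((R-np.array(Rm)).ravel()*.3)
    return np.r_[e,(x[[4,5,7,9]])*.001]
r=least_squares(f,[0,1.5,.4,.55,0,0,.5,.06,.4,0]);print(r.cost,r.x.round(4).tolist());print(r.fun[:-4].reshape(-1,12).round(4))
E
python3 fit.py
```

```text
4.85 [ 0.689  0.142 -0.437  1.962  0.223  1.423 -0.341] [ 0.242 -0.173  0.295] [ 0.03 -0.01  0.03 -0.01 -0.01  0.01  0.01]
7.009596920688379e-05 [-0.027, 1.5444, 0.2219, 0.5777, -0.0002, 0.0002, 0.3425, 0.0002, 0.3552, 0.0372]
[[-0.0022 -0.0003 -0.      0.     -0.0002  0.     -0.0002 -0.     -0.
  -0.      0.      0.    ]
 [ 0.0052  0.0003 -0.0003  0.0002 -0.0001  0.0001 -0.0001 -0.0002 -0.0002
   0.      0.0001  0.    ]
 [-0.0044 -0.0025 -0.0019 -0.     -0.0003 -0.0001 -0.0003  0.      0.0001
  -0.0001 -0.0001  0.    ]
 [ 0.0002  0.0014  0.0012  0.0001  0.0003 -0.0023 -0.0005 -0.0002 -0.0011
  -0.0021 -0.0013 -0.    ]
 [ 0.005   0.0034 -0.0009  0.0001 -0.      0.0009 -0.0001 -0.0002  0.0003
   0.0007  0.0006  0.    ]
 [-0.      0.0003  0.0019  0.0006 -0.0006 -0.0005  0.0004  0.0003  0.0031
   0.0024 -0.0019  0.    ]]
```

```bash
cat > fit.py <<'E'
from search import rz,ry
import numpy as np, json
from kin import D
from scipy.optimize import least_squares
DD=[(a,b,c) for a,b,c in D]+[tuple(a) for a in json.load(open("rec.json"))]
def fkg(q,x,full=False):
    t=x[:24].reshape(8,3);Z=x[24]
    R=rz(-q[0]+x[24]);P=t[0]+R@t[1];pts=[P]
    for M,v in zip((ry(q[1]),rz(-q[2]),ry(q[3]),rz(-q[4]),ry(q[5]),rz(-q[6]+x[25])),t[2:]):
        R=R@M;P=P+R@v;pts.append(P)
    return P,R,pts
def f(x):
    e=[]
    for q,p,Rm in DD:
        P,R,_=fkg(q,x);e+=list(P-p)+list((R-np.array(Rm)).ravel()*.3)
    t=x[:24].reshape(8,3).copy();t[0,2]=t[3,2]=t[5,2]=t[7,2]=0
    return np.r_[e,t.ravel()*.004]
if __name__=="__main__":
    x0=np.zeros(26);x0[[2,11,17,23,25]]=.3,.58,.4,.35,1.57
    r=least_squares(f,x0);print(r.cost,r.x[:24].reshape(8,3).round(3).tolist(),r.x[24:]);n=12*len(DD);print(np.abs(r.fun[:n].reshape(-1,12)).max(1).round(4));np.save("kx.npy",r.x)
E
python3 fit.py
```

```text
8.113988764060048e-08 [[0.001, -0.0, 0.251], [-0.005, -0.005, -0.0], [-0.002, -0.005, 0.0], [0.003, -0.009, 0.578], [0.003, -0.009, 0.0], [0.0, -0.001, 0.388], [0.002, -0.001, 0.0], [0.001, 0.002, 0.36]] [-6.60747250e-05  1.57072295e+00]
[0.     0.0002 0.0001 0.     0.     0.    ]
```

```bash
python3 - <<'E'
s=open("search.py").read()
a=s.index("def fkf");b=s.index("sim.fk=fkf")
s=s[:a]+'''KX=np.load("kx.npy");KT=KX[:24].reshape(8,3)
def fkf(q,*_a,full=False):
    R=rz(-q[0]+KX[24]);P=KT[0]+R@KT[1];pts=[P]
    for M,v in((ry(q[1]),KT[2]),(rz(-q[2]),KT[3]),(ry(q[3]),KT[4]),(rz(-q[4]),KT[5]),(ry(q[5]),KT[6]),(rz(-q[6]+KX[25]),KT[7])):
        R=R@M;P=P+R@v;pts.append(P)
    return (P,R,np.array(pts)) if full else (P,R)
'''+s[b:]
s=s.replace('q0=np.array(D[2][0])','q0=np.array(__import__("json").load(open("rec.json"))[-1][0])')
open("search.py","w").write(s)
E
python3 - <<'E'
from goal import *;from opt import hinges
import opt
y=np.pi
for w in([.505,.222,.07],[.505,.222,.28],[.618,.192,.16],[.624,.257,.16],[.633,.327,.16]):
    for q3 in(-1.2,-.6,-.3,0,.3,.6,.9):
        g,_=ik(w,y,[-.3-q3*.6,.5,q3,1.7,.3,1.1,.7])
        for _ in range(60):
            j,P,R=J(g);N=np.linalg.svd(j)[2][-1];N=N*np.sign(N[2]);g=np.clip(g+N*np.clip((q3-g[2])/max(abs(N[2]),.1),-.05,.05),lo,hi)
            for _ in range(2):
                j,P,R=J(g);e=np.r_[w-P,Ro.from_matrix(rz(y)@F@R.T).as_rotvec()];g=np.clip(g+np.linalg.pinv(j)@e,lo,hi)
        j,P,R=J(g);print(w,q3,g.round(2),margins(g).round(3)[:3],np.linalg.norm(P-w).round(3))
E
```

```text
[0.505, 0.222, 0.07] -1.2 [ 0.23  0.87 -1.2   1.88  0.93  1.09  0.21] [-0.069  0.16   0.005] 0.0
[0.505, 0.222, 0.07] -0.6 [-0.07  0.64 -0.6   1.88  0.5   0.78  0.62] [-0.1    0.06   0.005] 0.0
[0.505, 0.222, 0.07] -0.3 [-0.26  0.59 -0.3   1.88  0.26  0.71  0.86] [-0.069  0.051  0.005] 0.0
[0.505, 0.222, 0.07] 0 [-0.46  0.58  0.    1.89 -0.    0.68  1.11] [-0.011  0.058  0.005] 0.0
[0.505, 0.222, 0.07] 0.3 [-0.66  0.6   0.3   1.89 -0.26  0.69  1.36] [0.044 0.074 0.005] 0.0
[0.505, 0.222, 0.07] 0.6 [-0.85  0.65  0.6   1.9  -0.53  0.75  1.62] [0.088 0.1   0.005] 0.0
[0.505, 0.222, 0.07] 0.9 [-1.    0.76  0.9   1.9  -0.77  0.88  1.87] [0.111 0.139 0.005] 0.0
[0.505, 0.222, 0.28] -1.2 [ 0.27  0.57 -1.2   1.61  0.54  1.34  0.57] [-0.1    0.052  0.067] 0.0
[0.505, 0.222, 0.28] -0.6 [-0.05  0.4  -0.6   1.61  0.23  1.21  0.87] [-0.064  0.045  0.067] 0.0
[0.505, 0.222, 0.28] -0.3 [-0.25  0.36 -0.3   1.61  0.11  1.19  0.99] [-0.037  0.047  0.067] 0.0
[0.505, 0.222, 0.28] 0 [-0.46  0.35 -0.    1.61  0.    1.18  1.11] [-0.011  0.049  0.067] 0.0
[0.505, 0.222, 0.28] 0.3 [-0.67  0.36  0.3   1.62 -
[... 1516 characters left out ...]
65  1.2   1.67] [0.124 0.13  0.124] 0.0
[0.633, 0.327, 0.16] -1.2 [ 0.02  0.94 -1.2   1.33  0.87  1.43  0.44] [-0.099  0.202  0.14 ] 0.0
[0.633, 0.327, 0.16] -0.6 [-0.21  0.75 -0.6   1.33  0.43  1.19  0.73] [-0.081  0.102  0.14 ] 0.0
[0.633, 0.327, 0.16] -0.3 [-0.36  0.71 -0.3   1.33  0.21  1.14  0.89] [-0.035  0.083  0.14 ] 0.0
[0.633, 0.327, 0.16] 0 [-0.51  0.7  -0.    1.33  0.    1.12  1.06] [0.016 0.081 0.14 ] 0.0
[0.633, 0.327, 0.16] 0.3 [-0.67  0.71  0.3   1.34 -0.22  1.12  1.22] [0.063 0.093 0.14 ] 0.0
[0.633, 0.327, 0.16] 0.6 [-0.82  0.76  0.6   1.34 -0.44  1.17  1.39] [0.105 0.115 0.14 ] 0.0
[0.633, 0.327, 0.16] 0.9 [-0.94  0.85  0.9   1.34 -0.67  1.26  1.56] [0.137 0.151 0.14 ] 0.0
```

```bash
sed -i 's/c,X=solve(q0,N,w,y,.35,X0)/c,X=solve(q0,N,w,y,.45,X0,100)/; s/for N in(60,) for s in(0,1) for y in(0,np.pi)/for N in(65,) for s in range(8) for y in(np.pi,)/' opt.py
sed -i 's/np.pi,.35,X/np.pi,.45,X/' plan.py
OMP_NUM_THREADS=1 timeout 400 python3 opt.py; OMP_NUM_THREADS=2 timeout 170 python3 plan.py
```

```text
0.1333 3.14 [-0.77  0.36  0.45  1.59 -0.16  1.23  1.27] null 0.004 hinge [-0.  0. -0.  0.  0.  0.  0.]
0.141 3.14 [-0.77  0.36  0.45  1.59 -0.16  1.23  1.27] null 0.004 hinge [-0.001  0.    -0.     0.    -0.     0.     0.   ]
0.1491 3.14 [-0.77  0.36  0.45  1.59 -0.16  1.23  1.27] null 0.005 hinge [-0.     0.    -0.002 -0.    -0.     0.     0.   ]
0.1528 3.14 [-0.77  0.36  0.45  1.59 -0.16  1.23  1.27] null 0.005 hinge [-0.001  0.    -0.    -0.     0.     0.     0.   ]
0.1562 3.14 [-0.77  0.36  0.44  1.59 -0.16  1.23  1.27] null 0.014 hinge [-0.002  0.     0.     0.    -0.     0.     0.   ]
0.1743 3.14 [-0.77  0.36  0.45  1.59 -0.16  1.23  1.27] null 0.005 hinge [-0.001  0.    -0.001  0.    -0.     0.     0.   ]
0.2034 3.14 [-0.77  0.36  0.44  1.59 -0.16  1.23  1.27] null 0.009 hinge [-0.002  0.     0.    -0.    -0.     0.     0.   ]
23.4653 3.14 [-0.56  0.34  0.22  1.59 -0.07  1.22  1.23] null 0.435 hinge [-0.105  0.    -0.061  0.     0.     0.     0.   ]
now [ 0.689  0.142 -0.437  1.962  0.223  1.423 -0.341] [ 0.242 -0.173  0.295] 4.85 expected [ 0.74   0.104 -0.396  1.976  0.245  
[... 1555 characters left out ...]
.36  0.43  1.59 -0.16  1.23  1.27] [0.5  0.22 0.3 ] [-0. -0. -1.]
[[0.3, [-0.75, 0.2, 0.07], [-0.059, 0.009, 0.081]], [0.3, [-0.33, 0.16, -0.17], [-0.087, -0.006, 0.021]], [0.3, [-0.26, 0.18, -0.19], [-0.088, -0.007, 0.007]], [0.3, [-0.18, 0.21, -0.2], [-0.087, -0.006, -0.006]], [0.3, [-0.01, 0.27, -0.24], [-0.089, -0.003, -0.027]], [0.3, [0.11, 0.33, -0.23], [-0.086, 0.001, -0.041]], [0.3, [0.11, 0.34, -0.15], [-0.078, 0.005, -0.042]], [0.3, [0.13, 0.33, -0.07], [-0.068, 0.009, -0.042]], [0.3, [0.14, 0.31, 0.02], [-0.059, 0.013, -0.042]], [0.3, [0.15, 0.28, 0.12], [-0.047, 0.017, -0.042]], [0.3, [0.14, 0.24, 0.12], [-0.045, 0.016, -0.04]], [0.3, [0.14, 0.19, 0.12], [-0.041, 0.016, -0.038]]]
```

Call:
play_rows(plan=[[-1, [-0.75, 0.2, 0.07], [-0.059, 0.009, 0.081]], [-1, [-0.33, 0.16, -0.17], [-0.087, -0.006, 0.021]], [-1, [-0.26, 0.18, -0.19], [-0.088, -0.007, 0.007]], [-1, [-0.18, 0.21, -0.2], [-0.087, -0.006, -0.006]], [-1, [-0.01, 0.27, -0.24], [-0.089, -0.003, -0.027]], [-1, [0.11, 0.33, -0.23], [-0.086, 0.001, -0.041]], [-1, [0.11, 0.34, -0.15], [-0.078, 0.005, -0.042]], [-1, [0.13, 0.33, -0.07], [-0.068, 0.009, -0.042]], [-1, [0.14, 0.31, 0.02], [-0.059, 0.013, -0.042]], [-1, [0.15, 0.28, 0.12], [-0.047, 0.017, -0.042]], [-1, [0.14, 0.24, 0.12], [-0.045, 0.016, -0.04]], [-1, [0.14, 0.19, 0.12], [-0.041, 0.016, -0.038]]])

```text
clock: 6.05
eef_pos: [0.3412, -0.2365, 0.3477]
ee_rot: [[0.225, 0.906, 0.358], [0.926, -0.084, -0.369], [-0.304, 0.415, -0.858]]
wrist_force: [0.9, -0.7, -0.7]
finger_gap: 0.0002
gripper_force: 0.0
```

```bash
sed -i 's/range(0,N,4)/range(0,12,6)/;s/\[0.3,a/[-1,a/;s/rw\[:12\]/rw[:24]/' plan.py; OMP_NUM_THREADS=2 timeout 170 python3 plan.py 12
```

```text
now [ 0.685 -0.2   -0.252  2.184  0.231  0.656  0.11 ] [ 0.341 -0.236  0.348] 6.05 expected [ 0.666 -0.199 -0.243  2.188  0.233  0.656  0.105]
0.096 end [-0.78  0.36  0.46  1.59 -0.17  1.23  1.28] [0.503 0.221 0.3  ] hinge [-0.001  0.     0.    -0.     0.     0.     0.   ]
fk err [ 0.0005 -0.0012  0.0006] max 0.74 0.082
0 [ 0.66 -0.2  -0.23  2.21  0.21  0.6   0.16] [ 0.35 -0.23  0.34] [ 0.39 -0.36 -0.85]
6 [ 0.45 -0.2  -0.04  2.36  0.04  0.37  0.51] [ 0.36 -0.19  0.3 ] [ 0.51 -0.25 -0.82]
[[-1, [0.18, 0.12, 0.14], [-0.037, 0.016, -0.036]], [-1, [0.18, 0.07, 0.13], [-0.032, 0.015, -0.034]], [-1, [0.19, 0.01, 0.12], [-0.027, 0.016, -0.033]], [-1, [0.21, -0.07, 0.12], [-0.02, 0.017, -0.031]], [-1, [0.23, -0.08, 0.11], [-0.017, 0.017, -0.032]], [-1, [0.25, -0.06, 0.09], [-0.016, 0.019, -0.035]], [-1, [0.29, -0.05, 0.08], [-0.014, 0.021, -0.038]], [-1, [0.31, -0.03, 0.07], [-0.012, 0.023, -0.04]], [-1, [0.34, -0.0, 0.06], [-0.01, 0.026, -0.042]], [-1, [0.38, 0.02, 0.06], [-0.01, 0.029, -0.046]], [-1, [0.39, 0.06, 0.05], [-0.009, 0.032, -0.047]], [-1, [0.42, 0.09, 0.05], [-0.009, 0.034, -0.05]], [-1, [0.41, 0.13, 0.04], [-0.009, 0.036, -0.052]], [-1, [0.48, 0.11, 0.05], [-0.005, 0.043, -0.055]], [-1, [0.56, 0.14, 0.07], [-0.004, 0.048, -0.063]], [-1, [0.57, 0.26, 0.04], [-0.012, 0.047, -0.071]], [-1, [0.59, 0.34, 0.03], [-0.015, 0.049, -0.076]], [-1, [0.62, 0.41, 0.02], [-0.018, 0.051, -0.081]], [-1, [0.61, 0.44, 0.02], [-0.018, 0.053, -0.082]], [-1, [0.55, 0.48, 0.02], [-0.021, 0.049, -0.082]], [-1, [0.51, 0.51, 0.01], [-0.022, 0.046, -0.081]], [-1, [0.38, 0.59, -0.02], [-0.027, 0.038, -0.079]], [-1, [0.2, 0.68, -0.07], [-0.033, 0.027, -0.076]], [-1, [-0.02, 0.74, -0.14], [-0.038, 0.014, -0.069]]]
```

Tracking matches; continue.

Call:
play_rows(plan=[[-1, [0.18, 0.12, 0.14], [-0.037, 0.016, -0.036]], [-1, [0.18, 0.07, 0.13], [-0.032, 0.015, -0.034]], [-1, [0.19, 0.01, 0.12], [-0.027, 0.016, -0.033]], [-1, [0.21, -0.07, 0.12], [-0.02, 0.017, -0.031]], [-1, [0.23, -0.08, 0.11], [-0.017, 0.017, -0.032]], [-1, [0.25, -0.06, 0.09], [-0.016, 0.019, -0.035]], [-1, [0.29, -0.05, 0.08], [-0.014, 0.021, -0.038]], [-1, [0.31, -0.03, 0.07], [-0.012, 0.023, -0.04]], [-1, [0.34, 0, 0.06], [-0.01, 0.026, -0.042]], [-1, [0.38, 0.02, 0.06], [-0.01, 0.029, -0.046]], [-1, [0.39, 0.06, 0.05], [-0.009, 0.032, -0.047]], [-1, [0.42, 0.09, 0.05], [-0.009, 0.034, -0.05]]])

```text
clock: 7.25
eef_pos: [0.3585, -0.1219, 0.2708]
ee_rot: [[-0.303, 0.793, 0.529], [0.906, 0.412, -0.099], [-0.296, 0.449, -0.843]]
wrist_force: [0.8, 0.3, 0.7]
finger_gap: -0.0004
gripper_force: 0.0
```

```bash
OMP_NUM_THREADS=2 timeout 170 python3 plan.py 12
```

```text
now [ 0.19  -0.2    0.115  2.437 -0.131  0.343  0.819] [ 0.359 -0.122  0.271] 7.25 expected [ 0.171 -0.2    0.123  2.432 -0.106  0.345  0.786]
0.063 end [-0.78  0.37  0.46  1.59 -0.17  1.23  1.28] [0.505 0.221 0.3  ] hinge [-0.     0.    -0.    -0.001  0.     0.     0.   ]
fk err [-0.0009 -0.0019 -0.001 ] max 0.74 0.083
0 [ 0.14 -0.2   0.15  2.44 -0.16  0.35  0.87] [ 0.36 -0.11  0.27] [ 0.53 -0.07 -0.85]
6 [-0.21 -0.2   0.21  2.45 -0.33  0.45  1.18] [0.34 0.02 0.25] [ 0.44  0.18 -0.88]
[[-1, [0.26, 0.15, 0.03], [-0.012, 0.025, -0.044]], [-1, [0.35, 0.13, 0.05], [-0.01, 0.031, -0.048]], [-1, [0.45, 0.14, 0.06], [-0.008, 0.038, -0.054]], [-1, [0.56, 0.18, 0.07], [-0.007, 0.047, -0.063]], [-1, [0.55, 0.3, 0.04], [-0.014, 0.046, -0.069]], [-1, [0.58, 0.37, 0.05], [-0.017, 0.047, -0.077]], [-1, [0.59, 0.43, 0.02], [-0.021, 0.048, -0.079]], [-1, [0.58, 0.48, 0.02], [-0.023, 0.048, -0.082]], [-1, [0.55, 0.53, 0.03], [-0.024, 0.047, -0.083]], [-1, [0.48, 0.58, 0.02], [-0.027, 0.043, -0.083]], [-1, [0.34, 0.69, -0.03], [-0.032, 0.038, -0.081]], [-1, [0.1, 0.74, -0.08], [-0.036, 0.021, -0.072]], [-1, [-0.09, 0.71, -0.15], [-0.038, 0.011, -0.059]], [-1, [-0.15, 0.67, -0.17], [-0.038, 0.006, -0.053]], [-1, [-0.14, 0.66, -0.15], [-0.038, 0.006, -0.052]], [-1, [-0.08, 0.64, -0.12], [-0.036, 0.011, -0.052]], [-1, [0.03, 0.57, -0.01], [-0.03, 0.026, -0.048]], [-1, [0.03, 0.56, 0.09], [-0.025, 0.034, -0.047]], [-1, [0.1, 0.52, 0.2], [-0.02, 0.043, -0.046]], [-1, [-0.03, 0.3, 0.27], [-0.008, 0.042, -0.027]], [-1, [-0.18, 0.07, 0.28], [0.003, 0.035, -0.008]], [-1, [-0.25, -0.09, 0.29], [0.01, 0.031, 0.004]], [-1, [-0.3, -0.2, 0.3], [0.016, 0.027, 0.011]], [-1, [-0.3, -0.22, 0.33], [0.02, 0.026, 0.01]]]
```

Call:
play_rows(plan=[[-1, [0.26, 0.15, 0.03], [-0.012, 0.025, -0.044]], [-1, [0.35, 0.13, 0.05], [-0.01, 0.031, -0.048]], [-1, [0.45, 0.14, 0.06], [-0.008, 0.038, -0.054]], [-1, [0.56, 0.18, 0.07], [-0.007, 0.047, -0.063]], [-1, [0.55, 0.3, 0.04], [-0.014, 0.046, -0.069]], [-1, [0.58, 0.37, 0.05], [-0.017, 0.047, -0.077]], [-1, [0.59, 0.43, 0.02], [-0.021, 0.048, -0.079]], [-1, [0.58, 0.48, 0.02], [-0.023, 0.048, -0.082]], [-1, [0.55, 0.53, 0.03], [-0.024, 0.047, -0.083]], [-1, [0.48, 0.58, 0.02], [-0.027, 0.043, -0.083]], [-1, [0.34, 0.69, -0.03], [-0.032, 0.038, -0.081]], [-1, [0.1, 0.74, -0.08], [-0.036, 0.021, -0.072]]])

```text
clock: 8.45
eef_pos: [0.3189, 0.1696, 0.2858]
ee_rot: [[-0.942, 0.122, 0.314], [0.245, 0.887, 0.392], [-0.231, 0.446, -0.865]]
wrist_force: [0.7, 0.6, 1.2]
finger_gap: 0.0003
gripper_force: 0.0
```

```bash
OMP_NUM_THREADS=2 timeout 170 python3 plan.py 12
```

```text
now [-0.448 -0.197  0.146  2.36  -0.48   0.585  1.425] [0.319 0.17  0.286] 8.45 expected [-0.471 -0.2    0.161  2.36  -0.467  0.582  1.407]
0.037 end [-0.77  0.37  0.45  1.59 -0.17  1.23  1.29] [0.506 0.222 0.3  ] hinge [-0.001  0.     0.     0.     0.     0.     0.   ]
fk err [-0.0004 -0.0022 -0.0007] max 0.59 0.056
0 [-0.48 -0.2   0.15  2.33 -0.5   0.6   1.47] [0.32 0.19 0.3 ] [ 0.32  0.42 -0.85]
6 [-0.65 -0.14  0.17  2.15 -0.63  0.74  1.69] [0.32 0.3  0.37] [ 0.19  0.57 -0.8 ]
[[-1, [-0.1, 0.59, -0.11], [-0.035, 0.001, -0.056]], [-1, [-0.15, 0.57, -0.11], [-0.034, 0.001, -0.05]], [-1, [-0.1, 0.57, -0.1], [-0.034, 0.006, -0.05]], [-1, [-0.06, 0.57, -0.09], [-0.034, 0.01, -0.049]], [-1, [-0.01, 0.54, -0.0], [-0.03, 0.021, -0.047]], [-1, [0.04, 0.5, 0.11], [-0.024, 0.032, -0.044]], [-1, [0.09, 0.47, 0.21], [-0.019, 0.041, -0.043]], [-1, [0.05, 0.38, 0.31], [-0.011, 0.046, -0.035]], [-1, [-0.12, 0.14, 0.33], [0.0, 0.04, -0.014]], [-1, [-0.26, -0.1, 0.31], [0.01, 0.031, 0.004]], [-1, [-0.27, -0.16, 0.35], [0.016, 0.031, 0.007]], [-1, [-0.3, -0.23, 0.35], [0.021, 0.028, 0.011]], [-1, [-0.33, -0.31, 0.33], [0.026, 0.024, 0.016]], [-1, [-0.35, -0.38, 0.29], [0.03, 0.019, 0.02]], [-1, [-0.33, -0.37, 0.28], [0.033, 0.017, 0.018]], [-1, [-0.32, -0.38, 0.24], [0.035, 0.014, 0.018]], [-1, [-0.3, -0.36, 0.21], [0.036, 0.012, 0.017]], [-1, [-0.28, -0.34, 0.16], [0.037, 0.01, 0.016]], [-1, [-0.25, -0.31, 0.12], [0.038, 0.008, 0.015]], [-1, [-0.22, -0.29, 0.06], [0.037, 0.007, 0.016]], [-1, [-0.19, -0.26, 0.0], [0.036, 0.005, 0.015]], [-1, [-0.16, -0.24, -0.06], [0.035, 0.004, 0.015]], [-1, [-0.12, -0.22, -0.12], [0.033, 0.002, 0.015]], [-1, [-0.09, -0.2, -0.18], [0.031, 0.001, 0.016]]]
```

Call:
play_rows(plan=[[-1, [-0.1, 0.59, -0.11], [-0.035, 0.001, -0.056]], [-1, [-0.15, 0.57, -0.11], [-0.034, 0.001, -0.05]], [-1, [-0.1, 0.57, -0.1], [-0.034, 0.006, -0.05]], [-1, [-0.06, 0.57, -0.09], [-0.034, 0.01, -0.049]], [-1, [-0.01, 0.54, 0], [-0.03, 0.021, -0.047]], [-1, [0.04, 0.5, 0.11], [-0.024, 0.032, -0.044]], [-1, [0.09, 0.47, 0.21], [-0.019, 0.041, -0.043]], [-1, [0.05, 0.38, 0.31], [-0.011, 0.046, -0.035]], [-1, [-0.12, 0.14, 0.33], [0, 0.04, -0.014]], [-1, [-0.26, -0.1, 0.31], [0.01, 0.031, 0.004]], [-1, [-0.27, -0.16, 0.35], [0.016, 0.031, 0.007]], [-1, [-0.3, -0.23, 0.35], [0.021, 0.028, 0.011]]])

```text
clock: 9.65
eef_pos: [0.3647, 0.3438, 0.3205]
ee_rot: [[-0.958, -0.283, 0.037], [-0.226, 0.831, 0.508], [-0.175, 0.479, -0.86]]
wrist_force: [0.1, 0.1, -0.1]
finger_gap: -0.0002
gripper_force: 0.0
```

Call:
play_rows(plan=[[0, [-0.33, -0.31, 0.33], [0.026, 0.024, 0.016]], [0, [-0.35, -0.38, 0.29], [0.03, 0.019, 0.02]], [0, [-0.33, -0.37, 0.28], [0.033, 0.017, 0.018]], [0.3, [-0.32, -0.38, 0.24], [0.035, 0.014, 0.018]], [0.5, [-0.3, -0.36, 0.21], [0.036, 0.012, 0.017]], [0.5, [-0.28, -0.34, 0.16], [0.037, 0.01, 0.016]], [0.5, [-0.25, -0.31, 0.12], [0.038, 0.008, 0.015]], [0.5, [-0.22, -0.29, 0.06], [0.037, 0.007, 0.016]], [0.5, [-0.19, -0.26, 0], [0.036, 0.005, 0.015]], [0.5, [-0.16, -0.24, -0.06], [0.035, 0.004, 0.015]], [0.5, [-0.12, -0.22, -0.12], [0.033, 0.002, 0.015]], [0.5, [-0.09, -0.2, -0.18], [0.031, 0.001, 0.016]]])

```text
clock: 10.85
eef_pos: [0.5094, 0.2587, 0.234]
ee_rot: [[-0.996, -0.091, -0.009], [-0.091, 0.99, 0.105], [-0.0, 0.106, -0.994]]
wrist_force: [0.7, 0.8, 0.0]
finger_gap: 0.0641
gripper_force: 0.0
```

```bash
OMP_NUM_THREADS=2 timeout 170 python3 plan.py 24
```

```text
now [-0.695  0.419  0.365  1.684 -0.286  1.053  1.442] [0.509 0.259 0.234] 10.85 expected [-0.71   0.414  0.37   1.689 -0.284  1.05   1.431]
0.007 end [-0.77  0.36  0.44  1.59 -0.16  1.23  1.28] [0.505 0.221 0.3  ] hinge [0. 0. 0. 0. 0. 0. 0.]
fk err [ 0.0014 -0.005  -0.0006] max 0.5 0.035
0 [-0.71  0.42  0.38  1.66 -0.25  1.08  1.41] [0.52 0.25 0.24] [-0.01  0.07 -1.  ]Traceback (most recent call last):
  File "plan.py", line 19, in <module>
    for k in range(0,12,6):print(k,L[k].round(2),np.array(fkf(L[k])[0]).round(2),np.array(fkf(L[k])[1])[:,2].round(2))
                                   ~^^^
IndexError: list index out of range
```

```bash
cat > mv.py <<'E'
import sys
from h import *
from scipy.spatial.transform import Rotation as Ro
s=read_state();R=s["ee_rot"];P=s["eef_pos"];w=np.array([float(a) for a in sys.argv[1:4]]);y=np.pi+(float(sys.argv[4]) if len(sys.argv)>4 else 0)
Rt=Ro.from_euler('z',y).as_matrix()@np.diag([1,-1,-1.])
print("pos",P.round(4),"d world",(w-P).round(4),"tool units",(R.T@(w-P)/.04).round(3),"after-turn units",(Rt.T@(w-P)/.04).round(3),"turn",Ro.from_matrix(R.T@Rt).as_rotvec().round(4),"q",s["joints"].round(2),"F",s["wrist_force"].round(2),s["clock"])
E
python3 mv.py .5055 .2213 .2
```

```text
pos [0.5094 0.2587 0.234 ] d world [-0.0039 -0.0374 -0.034 ] tool units [ 0.183 -1.007  0.747] after-turn units [ 0.098 -0.935  0.849] turn [ 0.1059 -0.0044  0.0912] q [-0.69  0.42  0.36  1.68 -0.29  1.05  1.44] F [0.66 0.82 0.01] 10.85
```

Call:
play_rows(plan=[[1, [0.06, -0.33, 0.1], [0.035, -0.001, 0.03]], [1, [0.06, -0.33, 0.1], [0.035, -0.001, 0.03]], [1, [0.06, -0.33, 0.1], [0.036, -0.002, 0.031]], [1, [0, 0, 0], [0, 0, 0]], [1, [0, 0, 0], [0, 0, 0]], [1, [0, 0, 0], [0, 0, 0]]])

```text
clock: 11.45
eef_pos: [0.5046, 0.2213, 0.2197]
ee_rot: [[-1.0, -0.003, 0.001], [-0.003, 1.0, 0.003], [-0.001, 0.003, -1.0]]
wrist_force: [0.0, 0.1, -0.1]
finger_gap: 0.0856
gripper_force: 0.0
```

```bash
python3 mv.py .5055 .2213 .064
python3 - <<'E'
from h import *
p,d=snapshot("wrist");W=world("wrist",d);cv2.imwrite("pics/w2.png",p[:,:,::-1]);np.save("wrist.npy",W)
q=p.astype(int);R,G,B=q[...,0],q[...,1],q[...,2]
m=(R>120)&(R>B*1.8)&(R>G*1.25)&(abs(W[...,2]-.1)<.006)&(abs(W[...,0]-.505)<.04)
w=W[m];print(len(w),w.min(0).round(4),w.max(0).round(4)) if m.sum() else print("none")
top=abs(W[...,2]-.06)<.004
for k,c in (("g",(G>R*1.3)&(G>B*1.1)),("y",(R>B*1.8)&(G>R*.6)),("r",(R>G*2)&(R>B*2))):
    w=W[top&c&(W[...,0]>.57)&(W[...,0]<.68)]
    if len(w)>30:
        print(k,len(w),np.percentile(w,[1,99],axis=0).round(4).tolist())
E
```

```text
pos [0.5046 0.2213 0.2197] d world [ 0.0009  0.     -0.1557] tool units [-0.021 -0.01   3.893] after-turn units [-0.024  0.     3.893] turn [0.0026 0.0008 0.0027] q [-0.74  0.43  0.43  1.72 -0.2   1.03  1.33] F [ 0.02  0.14 -0.1 ] 11.45
1134 [0.4882 0.2043 0.0956] [0.521  0.2358 0.1009]
g 1295 [[0.5899, 0.1648, 0.0568], [0.644, 0.2172, 0.0601]]
y 1481 [[0.5856, 0.2301, 0.0562], [0.6399, 0.2849, 0.06]]
r 678 [[0.6045, 0.298, 0.0565], [0.6591, 0.3324, 0.0601]]
```

View pics/w2.png

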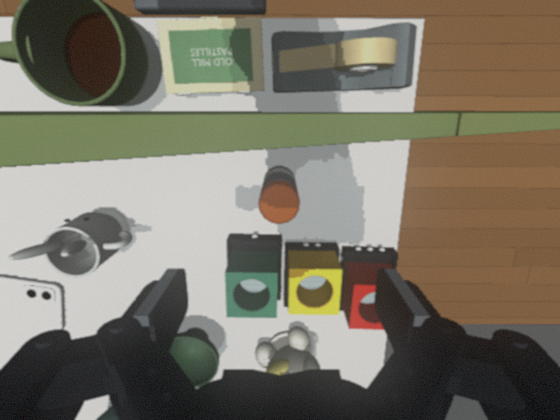

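Call:
play_rows(plan=[[1, [-0.01, 0, 1], [0.0025, 0, 0.0025]], [1, [0, 0, 1], [0, 0, 0]], [1, [0, 0, 1], [0, 0, 0]], [1, [0, 0, 0.6], [0, 0, 0]], [1, [0, 0, 0.29], [0, 0, 0]], [1, [0, 0, 0], [0, 0, 0]], [-1, [0, 0, 0], [0, 0, 0]], [-1, [0, 0, 0], [0, 0, 0]], [-1, [0, 0, 0], [0, 0, 0]], [-1, [0, 0, 0], [0, 0, 0]], [-1, [0, 0, 0], [0, 0, 0]]], force=40)

```text
clock: 12.6
eef_pos: [0.5054, 0.221, 0.0651]
ee_rot: [[-1.0, 0.0, 0.002], [0.0, 1.0, -0.001], [-0.002, -0.001, -1.0]]
wrist_force: [-0.6, -1.3, 6.8]
finger_gap: 0.0352
gripper_force: 39.5
```

```bash
python3 st.py
python3 - <<'E'
from h import *
W=np.load("wrist.npy");p=cv2.imread("pics/w2.png")
for k,(u,v) in dict(g=(251,292),y=(314,292),r=(375,300)).items():
    pts=[]
    for a in np.linspace(0,2*np.pi,72,endpoint=False):
        prev=None
        for r in np.arange(8,30,.5):
            x,y=int(round(u+r*np.cos(a))),int(round(v+r*np.sin(a)))
            w=W[y,x]
            if .0565<w[2]<.062: pts.append(w[:2]);break
            if w[2]>.07:break
    pts=np.array(pts)
    A=np.c_[2*pts,np.ones(len(pts))];c=np.linalg.lstsq(A,(pts**2).sum(1),rcond=None)[0];r=np.sqrt(c[2]+c[0]**2+c[1]**2)
    print(k,len(pts),c[:2].round(4),r.round(4),(np.hypot(*(pts-c[:2]).T)-r).std().round(4))
E
```

```text
clock 12.6
joints [-0.6801  0.6087  0.3453  1.9068 -0.312   0.6764  1.4233]
eef_pos [0.5054 0.221  0.0651]
joint_efforts [-4.16600e-01 -5.52724e+01  5.33570e+00 -1.57988e+01 -1.75300e-01
 -2.80600e-01 -3.90000e-03]
wrist_force [-0.6463 -1.2516  6.8294]
g 72 [0.6172 0.1901] 0.0199 0.0005
y 72 [0.6129 0.2573] 0.0198 0.0005
r 35 [0.632  0.3252] 0.02 0.0005
```

Call:
play_rows(plan=[[-1, [0, 0, -0.3], [0, 0, 0]], [-1, [0, 0, -0.4], [0, 0, 0]], [-1, [0, 0, -0.3], [0, 0, 0]], [-1, [0, 0, 0], [0, 0, 0]], [-1, [0, 0, 0], [0, 0, 0]], [-1, [0, 0, 0], [0, 0, 0]], [-1, [0, 0, 0], [0, 0, 0]], [-1, [0, 0, 0], [0, 0, 0]], [-1, [0, 0, 0], [0, 0, 0]], [-1, [0, 0, 0], [0, 0, 0]]])

```text
clock: 13.6
eef_pos: [0.5046, 0.221, 0.1036]
ee_rot: [[-1.0, 0.0, 0.0], [0.0, 1.0, -0.002], [-0.0, -0.002, -1.0]]
wrist_force: [-0.5, -0.5, -4.1]
finger_gap: 0.0347
gripper_force: 40.8
```

```bash
python3 st.py
cat > wt.py <<'E'
from h import *
f=[]
for i in range(4): f.append(read_state()["wrist_force"]);snapshot("side")
print(np.array(f).round(2))
E
python3 wt.py
```

```text
clock 13.6
joints [-0.7025  0.5572  0.3754  1.8702 -0.2811  0.7665  1.3961]
eef_pos [0.5046 0.221  0.1036]
joint_efforts [-2.00000e-03 -5.85298e+01  6.44590e+00 -1.93947e+01  2.04000e-02
  5.40000e-03  3.00000e-04]
wrist_force [-0.5278 -0.5311 -4.0959]
[[-0.53 -0.53 -4.1 ]
 [-0.09  0.43 -4.58]
 [ 0.6   0.1  -4.93]
 [-0.15 -0.11 -4.26]]
```

Call:
play_rows(plan=[[-1, [0, 0, -0.5], [0, 0, 0]], [-1, [0, 0, -0.5], [0, 0, 0]], [-1, [0, 0, -0.5], [0, 0, 0]], [-1, [0, 0, 0], [0, 0, 0]], [-1, [0, 0, 0], [0, 0, 0]], [-1, [0, 0, 0], [0, 0, 0]]])

```text
clock: 14.4
eef_pos: [0.5039, 0.221, 0.1626]
ee_rot: [[-1.0, -0.0, -0.001], [-0.0, 1.0, -0.002], [0.001, -0.002, -1.0]]
wrist_force: [0.5, 0.6, -3.9]
finger_gap: 0.0349
gripper_force: 41.1
```

```bash
python3 wt.py; python3 st.py
```

```text
[[ 0.52  0.58 -3.88]
 [ 1.08  0.55 -4.21]
 [ 0.4  -0.14 -4.18]
 [-1.18  0.76 -3.46]]
clock 14.6
joints [-0.7305  0.4857  0.4114  1.8012 -0.2375  0.9052  1.3569]
eef_pos [0.5043 0.2209 0.163 ]
joint_efforts [-1.76000e-02 -5.60824e+01  6.20000e+00 -2.22111e+01  2.08000e-02
  9.90000e-03  2.60000e-03]
wrist_force [ 0.7362  0.1682 -5.305 ]
```

```bash
sed -i 's/range(4)/range(40)/;s/print.*/f=np.array(f);print(f.mean(0),f.std(0),f[:,2].std()\/len(f)**.5)/' wt.py; python3 wt.py; python3 mv.py .632 .3252 .163
```

```text
[ 0.01949867 -0.06473384 -4.03097502] [0.54106212 0.53167689 0.52231152] 0.08258470211413324
pos [0.5046 0.2211 0.1638] d world [ 0.1274  0.1041 -0.0008] tool units [-3.184  2.603  0.018] after-turn units [-3.184  2.603  0.021] turn [-0.0014  0.0003 -0.0002] q [-0.73  0.48  0.41  1.8  -0.24  0.91  1.36] F [-0.06 -0.01 -2.71] 16.6
```

Call:
play_rows(plan=[[-1, [-0.6, 0.2, 0], [0, 0, 0]], [-1, [-0.8, 0.25, 0], [0, 0, 0]], [-1, [-0.8, 0.25, 0], [0, 0, 0]], [-1, [-0.51, 0.21, 0.15], [0, 0, 0]], [-1, [0, 0, 0.15], [0, 0, 0]], [-1, [0, 0, 0], [0, 0, 0]], [-1, [0, 0, 0], [0, 0, 0]], [-1, [0, 0, 0], [0, 0, 0]]])

```text
clock: 17.4
eef_pos: [0.6125, 0.2573, 0.1523]
ee_rot: [[-1.0, 0.0, 0.0], [0.0, 1.0, -0.001], [-0.0, -0.001, -1.0]]
wrist_force: [-0.1, 0.9, -3.5]
finger_gap: 0.0347
gripper_force: 41.2
```

```bash
python3 mv.py .6129 .2573 .13
python3 - <<'E'
from h import *
p,d=snapshot("side");W=world("side",d);cv2.imwrite("pics/s3.png",cv2.resize(p[150:340,180:400,::-1],(660,570)))
q=p.astype(int);R,G,B=q[...,0],q[...,1],q[...,2]
m=(R>140)&(R>B*2)&(R>G*1.5)&(G>R*.25)&(W[...,2]>.1)&(W[...,2]<.22)
w=W[m];print(len(w),np.percentile(w,[2,50,98],axis=0).round(4))
E
```

```text
pos [0.6125 0.2573 0.1523] d world [ 0.0004  0.     -0.0223] tool units [-0.009  0.001  0.558] after-turn units [-0.01   0.001  0.558] turn [-0.0012  0.0003 -0.0002] q [-0.65  0.66  0.39  1.5  -0.27  1.04  1.37] F [-0.09  0.86 -3.46] 17.4
17 [[0.5971 0.2604 0.1839]
 [0.5995 0.2678 0.1852]
 [0.6044 0.2721 0.1866]]
```

View pics/s3.png

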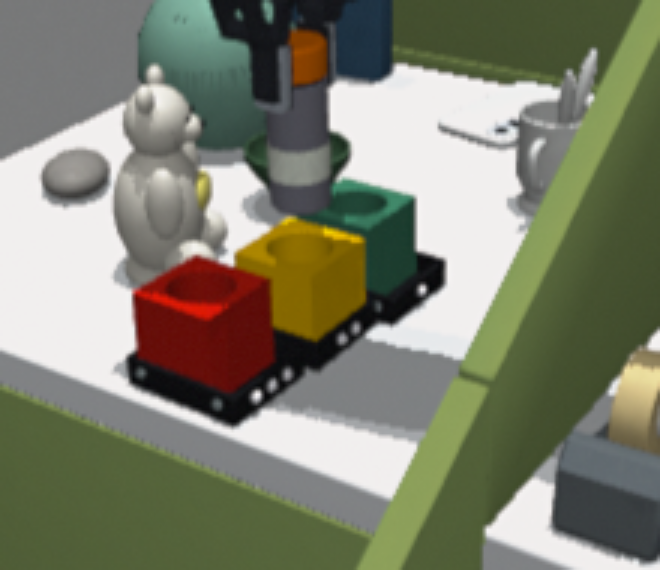

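Call:
play_rows(plan=[[-1, [-0.01, 0, 0.3], [0, 0, 0]], [-1, [0, 0, 0.2], [0, 0, 0]], [-1, [0, 0, 0.1], [0, 0, 0]], [-1, [0, 0, 0.05], [0, 0, 0]], [-1, [0, 0, 0.05], [0, 0, 0]], [-1, [0, 0, 0], [0, 0, 0]]])

```text
clock: 18.05
eef_pos: [0.6135, 0.2574, 0.1236]
ee_rot: [[-1.0, 0.0, 0.0], [0.0, 1.0, -0.002], [-0.0, -0.002, -1.0]]
wrist_force: [1.0, -0.1, -3.8]
finger_gap: 0.0348
gripper_force: 41.1
```

Call:
play_rows(plan=[[-1, [0, 0, 0.04], [0, 0, 0]], [-1, [0, 0, 0.04], [0, 0, 0]], [-1, [0, 0, 0], [0, 0, 0]]])

```text
clock: 18.35
eef_pos: [0.6134, 0.2574, 0.1205]
ee_rot: [[-1.0, 0.0, 0.0], [0.0, 1.0, -0.001], [-0.0, -0.001, -1.0]]
wrist_force: [-0.7, -1.0, -3.4]
finger_gap: 0.0351
gripper_force: 41.1
```

Call:
play_rows(plan=[[-1, [0, 0, 0.05], [0, 0, 0]], [-1, [0, 0, 0.05], [0, 0, 0]], [-1, [0, 0, 0], [0, 0, 0]]])

```text
clock: 18.65
eef_pos: [0.6132, 0.2574, 0.1162]
ee_rot: [[-1.0, 0.0, -0.0], [0.0, 1.0, -0.002], [0.0, -0.002, -1.0]]
wrist_force: [-0.7, -0.2, -4.7]
finger_gap: 0.0354
gripper_force: 41.1
```

Call:
play_rows(plan=[[-1, [0, 0, 0.05], [0, 0, 0]], [-1, [0, 0, 0.05], [0, 0, 0]], [-1, [0, 0, 0.05], [0, 0, 0]], [-1, [0, 0, 0], [0, 0, 0]]])

```text
clock: 19.05
eef_pos: [0.6133, 0.2574, 0.1102]
ee_rot: [[-1.0, 0.0, -0.0], [0.0, 1.0, -0.002], [0.0, -0.002, -1.0]]
wrist_force: [0.9, -0.6, -4.2]
finger_gap: 0.035
gripper_force: 41.1
```

Call:
play_rows(plan=[[-1, [0, 0, 0.08], [0, 0, 0]], [-1, [0, 0, 0.08], [0, 0, 0]], [-1, [0, 0, 0.08], [0, 0, 0]], [-1, [0, 0, 0.08], [0, 0, 0]], [-1, [0, 0, 0.08], [0, 0, 0]], [-1, [0, 0, 0], [0, 0, 0]]])

```text
clock: 19.65
eef_pos: [0.6131, 0.2573, 0.094]
ee_rot: [[-1.0, 0.0, -0.001], [0.0, 1.0, -0.002], [0.001, -0.002, -1.0]]
wrist_force: [-0.5, 0.1, -5.0]
finger_gap: 0.0353
gripper_force: 41.1
```

Call:
play_rows(plan=[[-1, [0, 0, 0.06], [0, 0, 0]], [-1, [0, 0, 0.06], [0, 0, 0]], [-1, [0, 0, 0], [0, 0, 0]], [-1, [0, 0, 0], [0, 0, 0]]])

```text
clock: 20.05
eef_pos: [0.6137, 0.2574, 0.0901]
ee_rot: [[-1.0, 0.0, 0.001], [0.0, 1.0, -0.001], [-0.001, -0.001, -1.0]]
wrist_force: [-0.9, 0.1, -2.4]
finger_gap: 0.0347
gripper_force: 41.3
```

```bash
sed -i 's/range(40)/range(10)/' wt.py; python3 wt.py; python3 mv.py .6129 .2573 .083
```

```text
[ 0.34746879  0.23401312 -2.31169075] [0.60585245 0.26631991 0.51058931] 0.16146251590724897
pos [0.6136 0.2574 0.0899] d world [-0.0007 -0.0001 -0.0069] tool units [ 0.017 -0.002  0.172] after-turn units [ 0.017 -0.003  0.172] turn [-0.0013  0.0006 -0.0001] q [-0.64  0.72  0.36  1.56 -0.3   0.91  1.4 ] F [ 0.68  0.13 -3.08] 20.55
```

Call:
play_rows(plan=[[-1, [0, 0, 0.06], [0, 0, 0]], [-1, [0, 0, 0.06], [0, 0, 0]], [-1, [0, 0, 0.05], [0, 0, 0]], [-1, [0, 0, 0], [0, 0, 0]], [-1, [0, 0, 0], [0, 0, 0]]])

```text
clock: 21.05
eef_pos: [0.6136, 0.2574, 0.0831]
ee_rot: [[-1.0, 0.0, 0.001], [0.0, 1.0, -0.001], [-0.001, -0.001, -1.0]]
wrist_force: [1.2, -0.2, 0.1]
finger_gap: 0.035
gripper_force: 41.4
```

```bash
python3 wt.py; python3 mv.py .6129 .2573 .083
```

```text
[0.59755576 0.15506746 0.12344017] [0.48251999 0.43448142 0.33297317] 0.10529536144056828
pos [0.6136 0.2574 0.0831] d world [-0.0007 -0.0001 -0.0001] tool units [ 0.017 -0.003  0.003] after-turn units [ 0.017 -0.003  0.003] turn [-0.0013  0.0006 -0.0001] q [-0.64  0.73  0.36  1.57 -0.3   0.9   1.4 ] F [-0.19  0.67  0.46] 21.55
```

Call:
play_rows(plan=[[0.3, [0, 0, 0], [0, 0, 0]], [0.3, [0, 0, 0], [0, 0, 0]], [0.3, [0, 0, 0], [0, 0, 0]], [0.3, [0, 0, 0], [0, 0, 0]], [0.3, [0, 0, -0.5], [0, 0, 0]], [0.3, [0, 0, -1], [0, 0, 0]], [0.3, [0, 0, -1], [0, 0, 0]], [0.3, [0, 0, -1], [0, 0, 0]], [0.3, [0, 0, 0], [0, 0, 0]], [0.3, [0, 0, 0], [0, 0, 0]], [0.3, [0, 0, 0], [0, 0, 0]]])

```text
clock: 22.65
eef_pos: [0.6127, 0.2576, 0.2219]
ee_rot: [[-1.0, -0.0, -0.002], [-0.0, 1.0, -0.002], [0.002, -0.002, -1.0]]
wrist_force: [0.2, -0.6, -0.9]
finger_gap: 0.0554
gripper_force: 0.0
```

Run:
```python
from h import *
for c in("scene","wrist"):
    p,d=snapshot(c);W=world(c,d)
    q=p.astype(int);R,G,B=q[...,0],q[...,1],q[...,2]
    m=(R>120)&(R>B*2)&(R>G*1.3)&(W[...,2]>.1)&(W[...,2]<.14)&(W[...,0]>.57)
    w=W[m];print(c,len(w),np.percentile(w,[1,50,99],axis=0).round(4).tolist() if len(w) else 0)
    if c=="scene":cv2.imwrite("pics/end.png",cv2.resize(p[120:310,200:400,::-1],(600,570)))
```

```text
scene 370 [[0.5991, 0.246, 0.1003], [0.6137, 0.2694, 0.1148], [0.6282, 0.2754, 0.1192]]
wrist 1309 [[0.5976, 0.2402, 0.1144], [0.6127, 0.2569, 0.1161], [0.6281, 0.273, 0.1176]]
```

View pics/end.png

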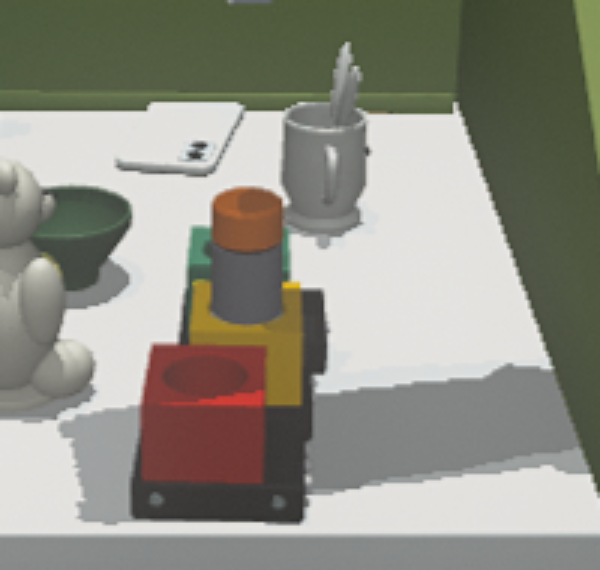

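The canister stands upright in the yellow bay (lid at about (247,218) in the crop). Its top is at z ≈ 0.117, so the plate is about 8–9 mm down, within the limits.

```bash
python3 -c "
from rig import bot
print(bot.job_done())"
```

```text
the job is handed in; nothing more can be done
None
```

The canister weighed about 410 g, so I stood it upright in the yellow (two-dot) dock's bay, with the floor plate about 8–9 mm down. I then let it go, backed the arm clear and handed the job in at about 23 s; no verdict was shown.

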